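# Close the vacuum canisters at the coffee bar

### The arm

A 6-joint arm with a two-finger parallel gripper is mounted at the origin on the work surface. World frame = base frame: x ahead of the robot, y to its left, z up, the work surface at z = 0. Lengths are in m, angles in rad, forces in N, time in s.
With the tool pointing down it reaches from about 0.275 to 0.75 m from the base axis. Payload 10.2 kg.
Tool frame: the origin (TCP) lies between the finger pads; the fingertips stand 11 mm ahead of it and the grasp point (between the pads) lies 8 mm behind it; z points along the fingers, y is the line along which they close (so a half turn about z gives the same grasp; the last joint's range is limited). The gripper opens to 88 mm and grips with 3 to 60 N. Pads are 18 mm wide; open, the fingers measure 123 mm over their backs; the gripper's body (75 mm by 187 mm) begins 45 mm behind the grasp point.
Start: joints at [0.902, 0.313, 1.498, -0, 1.331, -0.223], TCP at [0.226, 0.474, 0.25] pointing down, gripper open.
Joint ranges: [-2.94, 2.94], [-0.97, 2.17], [0.19, 2.56], [-1.23, 4.37], [0.02, 3.11], [-2.88, 2.88]. Speed limits (rad/s): [2.39, 2.39, 3.01, 3.14, 3.14, 3.14].

### API

Orientations are given as a unit quaternion [w, x, y, z].
In Python, from rig import monitor, get_image, camera_params, workorder gives the robot as it stands.
- The arm moves only by the tool move_arm, never from a script. Its argument "deltas" is one flat list of numbers, 7 for each row, row after row: the shift along the tool's x, y, z in cm, then the turn, a rotation vector about the tool's x, y, z in degrees, then the closure, from -1 (fully open) to 1 (shut), so that 0 is half open. A call has 1 to 20 rows; each row shifts and turns the commanded pose from where the row before left it, along the tool's axes as they then stand; what a row does not reach is not made up. A row lasts 1/8 s, in which the tool goes at most 62.5 mm and 10.7 degrees, less where a joint would pass 70% of its speed; a pose out of reach is approached as far as the arm can. A call is refused whole if a number of a shift passes 6.25 or a number of a turn 10.7, either way. A call with a gripper value outside its range is refused whole. The fingers move at their own pace and stop on an object; the grip force is fixed at half the most. Time passes only in rows, so rows that do not move let the fingers close. It gives the time, the measured TCP pose, the force, the opening and the grip force at its end, in the units of the state.
- monitor.observe(): the state, without advancing time (a new reading comes with each control period).
- get_image(name): name is "side" or "top" or "wrist"; returns (picture, depth): 384x512x3 uint8, red, green, blue; 384x512 float32, m along the optical axis (not along the pixel's ray), 0 where there is no reading.
- camera_params(name): a dict with "fx", "fy", "cx", "cy" (pixels), "k1" (the pictures are not rectified: a ray, as slopes to the right and down, at radius r is drawn at 1 + k1 r^2 times it, then the intrinsics apply), "position" and "rotation" of the camera in the world; the wrist camera has in their place "hand_eye" (4x4, takes a point from camera to tool coordinates, whose origin is the TCP and whose axes are the flange's). Camera axes: x right, y down, z forward; pixel columns grow to the right and rows downward; lengths in m; the calibration is good to about 2 mm. A picture is of the moment at which its call begins: read the wrist's pose just before it. camera_params takes no time and is no camera call.
- workorder.hand_in(): hands the job in; it is judged then, once.
The state is a dict: "time": time; "joint_positions": joint angles; "joint_velocities": joint speeds; "effort": joint torques, N m; "position": TCP position; "ee_rot": TCP orientation; "ft_force": force on the tool from outside, world axes, zero at the start; "torque": the same for the moment, N m; "grip_width": finger opening in m; "grasp_force": force on a finger pad.
Only numpy, scipy, OpenCV 4.12 (cv2) and the standard library are available. Lean on these libraries where they do the work, as an engineer would, in place of code of your own. Each camera call takes 0.05 s, during which the arm holds its last target. There are 200 camera calls.

### The job

Close up the vacuum canisters: first swing the lever of the vacuum unit to the blue vent mark, then put every loose lid on the canister it fits, trying it by screwing clockwise until it goes fully home (the lids look alike; a wrong one binds half-way and must come off again, and if a lid is missing its canister stays open). Once all the lids are home, swing the lever to the red mark. Leave the pitcher, the tamper and the cup where they are.

Things in the scene. Friction and masses are not known exactly. Their poses are not given: they have to be found in the camera images.
- lid_1_mid (a point): Screw lid, may be absent. Black cap 66 mm across, 27 mm high, under a pale bar grip 56 mm long (lid's x), 18 mm wide (y), 30 mm high; 57 mm high in all, 110 g. This point: on its axis half-way up, 28.5 mm over its lower edge, 13.5 mm below the bar's middle. Stands on the counter at first. All lids look alike; inside each has another sealing size. Half a turn makes no difference
- lid_2_mid (a point): Screw lid, may be absent. Black cap 66 mm across, 27 mm high, under a pale bar grip 56 mm long (lid's x), 18 mm wide (y), 30 mm high; 57 mm high in all, 110 g. This point: on its axis half-way up, 28.5 mm over its lower edge, 13.5 mm below the bar's middle. Stands on the counter at first. All lids look alike; inside each has another sealing size. Half a turn makes no difference
- lid_3_mid (a point): Screw lid, may be absent. Black cap 66 mm across, 27 mm high, under a pale bar grip 56 mm long (lid's x), 18 mm wide (y), 30 mm high; 57 mm high in all, 110 g. This point: on its axis half-way up, 28.5 mm over its lower edge, 13.5 mm below the bar's middle. Stands on the counter at first. All lids look alike; inside each has another sealing size. Half a turn makes no difference
- lid_4_mid (a point): Screw lid, may be absent. Black cap 66 mm across, 27 mm high, under a pale bar grip 56 mm long (lid's x), 18 mm wide (y), 30 mm high; 57 mm high in all, 110 g. This point: on its axis half-way up, 28.5 mm over its lower edge, 13.5 mm below the bar's middle. Stands on the counter at first. All lids look alike; inside each has another sealing size. Half a turn makes no difference
- rim_1 (a point): Leftmost canister (y = +180 mm on the station). Point: centre of its rim, on top of the aluminium neck, 114 mm above the counter; axes as the station's. Two-start thread, the same on all four: a lid lowered with its bar grip across the row (along x, within 10 degrees) rests on the thread with its half-way point 16 mm above this point, then winds down clockwise, 10 mm per 75 degrees
- rim_2 (a point): Second canister from the left (y = +60 mm): centre of its rim, as rim_1. The right lid is home after about 72 degrees, its half-way point 6.5 mm above this point (a stop ends the turn near 85). A wrong lid binds half-way, 5 mm higher than home, and must be backed off anticlockwise to the start and lifted
- rim_3 (a point): Third canister from the left (y = -60 mm): centre of its rim, as rim_1. A lid lowered at another angle rests 7 mm higher, on the closed part of the thread, until turned clockwise to the start. Friction holds a lid where it is left. Which lid fits which canister changes from run to run; the numbers mean nothing
- rim_4 (a point): Rightmost canister (y = -180 mm): centre of its rim, as rim_1. Of the four lids two share one sealing size, and so do two canisters; either of those lids fits either of those canisters. When a lid is absent one canister stays open
- station: Fixed dark steel plinth 125 x 475 x 16 mm with four like white canisters, 94 mm wide, in a row 120 mm apart; origin at the middle of its underside on the counter, y along the row, x away from the robot, z up
- lever (a joint): Lever of the vacuum unit (steel box 200 x 190 x 46 mm with a flat steel lever over it). Turns about a vertical axis, in rad, 0 with its tip over the blue vent mark (a hard stop), growing anticlockwise seen from above to a stop at 1.6; stiff with friction (about 0.12 N m, 1.6 N at the knob), it stays where it is left
- pivot (a point): Axis of the lever, at the top of the unit's box, 46 mm above the counter
- lever_knob (a point): Centre (half-way up) of the black upright round knob on the lever, 22 mm in diameter, 45 mm high, its axis 75 mm from the lever's axis; foot 64 mm and top 109 mm above the counter
- lever_tip (a point): Yellow tip of the lever, 102 mm from its axis, 60 mm above the counter
- vent (a point): Blue vent mark on the box, 102 mm from the lever's axis, below the tip when the joint is 0
- red_mark (a point): Red mark on the box, 102 mm from the lever's axis; its place on the arc differs from run to run (joint 0.95 to 1.4)
- pitcher: Bystander: steel milk pitcher 84 mm across, 110 mm high, handle on one side; origin under its centre
- tamper: Bystander: dark steel tamper 58 mm across, 90 mm high, standing; origin under its centre
- cup: Bystander: blue cup 76 mm across, 70 mm high; origin under its centre
Not all that is in view belongs to the job. Leave any turquoise look-alike of the part that bears lid_4_mid alone. What is shaped like the part that bears lid_3_mid but yellow is not meant.

How it is judged:
On the way, in this order (a step that is already met when the one before it is completed fails the run):
1. the lever is swung to the blue vent mark (joint below 0.07 rad) (value of joint lever below 0.07 rad), for 0.2 s.
2. every lid present is screwed fully home on a canister (((horizontal distance between lid_1_mid and rim_1 below 0.005 m and z of lid_1_mid in the frame of rim_1 between 0 and 0.0085 m and angle between lid_1_mid's own z axis and vertical below 0.08 rad) or (horizontal distance between lid_1_mid and rim_2 below 0.005 m and z of lid_1_mid in the frame of rim_2 between 0 and 0.0085 m and angle between lid_1_mid's own z axis and vertical below 0.08 rad) or (horizontal distance between lid_1_mid and rim_3 below 0.005 m and z of lid_1_mid in the frame of rim_3 between 0 and 0.0085 m and angle between lid_1_mid's own z axis and vertical below 0.08 rad) or (horizontal distance between lid_1_mid and rim_4 below 0.005 m and z of lid_1_mid in the frame of rim_4 between 0 and 0.0085 m and angle between lid_1_mid's own z axis and vertical below 0.08 rad)) and ((horizontal distance between lid_2_mid and rim_1 below 0.005 m and z of lid_2_mid in the frame of rim_1 between 0 and 0.0085 m and angle between lid_2_mid's own z axis and vertical below 0.08 rad) or (horizontal distance between lid_2_mid and rim_2 below 0.005 m and z of lid_2_mid in the frame of rim_2 between 0 and 0.0085 m and angle between lid_2_mid's own z axis and vertical below 0.08 rad) or (horizontal distance between lid_2_mid and rim_3 below 0.005 m and z of lid_2_mid in the frame of rim_3 between 0 and 0.0085 m and angle between lid_2_mid's own z axis and vertical below 0.08 rad) or (horizontal distance between lid_2_mid and rim_4 below 0.005 m and z of lid_2_mid in the frame of rim_4 between 0 and 0.0085 m and angle between lid_2_mid's own z axis and vertical below 0.08 rad)) and ((horizontal distance between lid_3_mid and rim_1 below 0.005 m and z of lid_3_mid in the frame of rim_1 between 0 and 0.0085 m and angle between lid_3_mid's own z axis and vertical below 0.08 rad) or (horizontal distance between lid_3_mid and rim_2 below 0.005 m and z of lid_3_mid in the frame of rim_2 between 0 and 0.0085 m and angle between lid_3_mid's own z axis and vertical below 0.08 rad) or (horizontal distance between lid_3_mid and rim_3 below 0.005 m and z of lid_3_mid in the frame of rim_3 between 0 and 0.0085 m and angle between lid_3_mid's own z axis and vertical below 0.08 rad) or (horizontal distance between lid_3_mid and rim_4 below 0.005 m and z of lid_3_mid in the frame of rim_4 between 0 and 0.0085 m and angle between lid_3_mid's own z axis and vertical below 0.08 rad)) and ((horizontal distance between lid_4_mid and rim_1 below 0.005 m and z of lid_4_mid in the frame of rim_1 between 0 and 0.0085 m and angle between lid_4_mid's own z axis and vertical below 0.08 rad) or (horizontal distance between lid_4_mid and rim_2 below 0.005 m and z of lid_4_mid in the frame of rim_2 between 0 and 0.0085 m and angle between lid_4_mid's own z axis and vertical below 0.08 rad) or (horizontal distance between lid_4_mid and rim_3 below 0.005 m and z of lid_4_mid in the frame of rim_3 between 0 and 0.0085 m and angle between lid_4_mid's own z axis and vertical below 0.08 rad) or (horizontal distance between lid_4_mid and rim_4 below 0.005 m and z of lid_4_mid in the frame of rim_4 between 0 and 0.0085 m and angle between lid_4_mid's own z axis and vertical below 0.08 rad))), for 0.2 s.
3. with all lids home, the lever's tip is brought to the red mark (all of step 2 and horizontal distance between lever_tip and red_mark below 0.008 m), for 0.2 s.
At the end, for the whole second after the job is handed in: Every lid present is fully home on a canister: its half-way point within 5 mm of the rim's axis and less than 8.5 mm above the rim (home is 6.5), upright; the lever's tip is within 8 mm of the red mark, seen from above, and the lever is at rest (all of step 3 and velocity of joint lever between -0.05 and 0.05 rad/s); the robot touches nothing.
It fails at once if the pitcher is moved more than 30 mm or tipped over (distance of pitcher from where it was at the start of the episode above 0.03 m or angle between pitcher's own z axis and vertical above 0.6 rad).
It fails at once if the tamper is moved more than 30 mm or tipped over (distance of tamper from where it was at the start of the episode above 0.03 m or angle between tamper's own z axis and vertical above 0.6 rad).
It fails at once if the cup is moved more than 30 mm or tipped over (distance of cup from where it was at the start of the episode above 0.03 m or angle between cup's own z axis and vertical above 0.6 rad).
Of lid_1, lid_2, lid_3, lid_4 only 3 to 4 are there at a start; the rules pass over those that are not, and their reading is None.
At some moment in a run one of lid_1, lid_2, lid_3, lid_4 may be knocked a few centimetres aside while the robot is not near it.
It also fails if it takes over 210 s, if anything falls off the work surface, if the arm or the gripper's body presses on something with over 40 N, if the wrist force passes 120 N, or if a joint passes its speed limit or range.

## Working session

There is one attempt and no reset: what is moved stays moved. The work goes in short steps, Python scripts to look and compute and a tool call to move; the robot and the scene stay as the last step left them, time stands still between calls to the robot, and variables do not carry over. Pictures are saved under pics/ and viewed, at most 14 in all, crops included, and the job is handed in when it is done.

Besides the shell and the picture viewer there is one more tool, called as name(argument=value, ...) on one line, values as JSON. move_arm: Moves the arm, as the interface text tells. Its arguments: {"type":"object","properties":{"deltas":{"type":"array"}},"required":["deltas"]}

```bash
ls; mkdir -p pics; python3 - <<'E'
from rig import monitor,get_image,camera_params
import cv2
for n in("top","side"):
    im,d=get_image(n); cv2.imwrite(f"pics/{n}0.png",im[:,:,::-1]); 
    import numpy as np; np.save(f"pics/{n}0.npy",d); print(n,camera_params(n))
print(camera_params("wrist")); print(monitor.observe())
E
```

```text
pics
top {'fx': 353.27011844667146, 'fy': 353.27011844667146, 'cx': 260.8009722894588, 'cy': 185.79746451765263, 'k1': -0.10761763851456875, 'position': array([ 0.38673972, -0.00544804,  0.94357461]), 'rotation': array([ 0.03454891, -0.69938351,  0.71275126, -0.04067818])}
side {'fx': 382.72599068420897, 'fy': 382.72599068420897, 'cx': 256.17350795602005, 'cy': 196.42873077383322, 'k1': 0.026628738397277404, 'position': array([ 0.00986133, -0.60000751,  0.73469652]), 'rotation': array([-0.39416382,  0.85107511, -0.31362855,  0.14813225])}
{'fx': 276.6947964721268, 'fy': 276.6947964721268, 'cx': 258.2356582007148, 'cy': 190.82207471717956, 'k1': -0.052836499458394526, 'hand_eye': array([[ 2.71004602e-05, -9.56996793e-01, -2.90098495e-01,
         7.45063525e-02],
       [ 9.99999958e-01,  1.09945407e-04, -2.69277311e-04,
         7.22511967e-05],
       [ 2.89592520e-04, -2.90098476e-01,  9.56996756e-01,
        -1.34717921e-01],
       [ 0.00000000e+00,  0.00000000e+00,  0.00000000e+00,
         1.00000000e+00]])}
{'time': 0.1, 'joint_positions': array([ 9.01626403e-01,  3.13404302e-01,  1.49834062e+00,  3.62509438e-06,
        1.33098964e+00, -2.23385367e-01]), 'joint_velocities': array([ 0.00073237, -0.00015556, -0.00147915, -0.00136804,  0.00154001,
        0.00074028]), 'effort': array([ 1.55406422e-03, -4.02818263e+01, -2.52642560e+01,  6.95472769e-02,
        3.42320243e-02,  3.90100453e-06]), 'position': array([0.22623909, 0.47353193, 0.24922076]), 'ee_rot': array([-2.48017890e-04,  2.21051658e-01,  9.75261933e-01, -5.14274903e-04]), 'ft_force': array([-0.03129603, -0.07991025,  0.03456708]), 'torque': array([-0.03512709,  0.00417778,  0.03867163]), 'grasp_force': 0.0, 'grip_width': 0.08820853787867772}
```

View pics/top0.png

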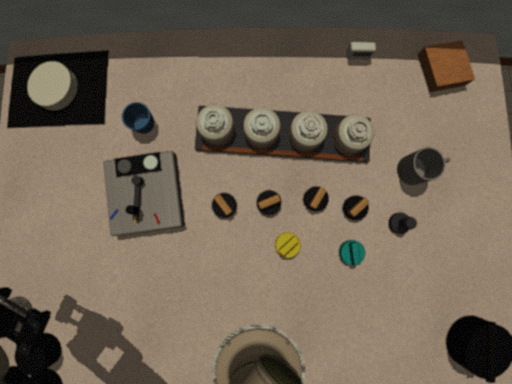

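View pics/side0.png

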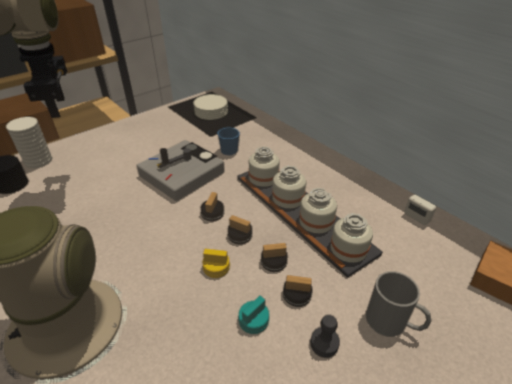

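Candidates in the top view: black lids with pale bars at (224,205), (269,202), (316,199) and (356,207). The look-alikes are yellow at (288,245) and turquoise at (352,253), which I leave alone. The tamper is at (402,223), the pitcher at (425,165), the cup at (138,117) and the vacuum unit at (143,193). The side view agrees. I'll check the unit and lids in a close crop.

```bash
python3 - <<'E'
import cv2,numpy as np
im=cv2.imread("pics/top0.png")
a=cv2.resize(im[145:240,95:190],(570,570),interpolation=cv2.INTER_CUBIC)
b=cv2.resize(im[95:265,190:400],(630,510),interpolation=cv2.INTER_CUBIC)
cv2.imwrite("pics/cropA.png",np.clip(a*1.8,0,255).astype(np.uint8));cv2.imwrite("pics/cropB.png",np.clip(b*1.8,0,255).astype(np.uint8))
E
```

```text
(no output)
```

View pics/cropA.png

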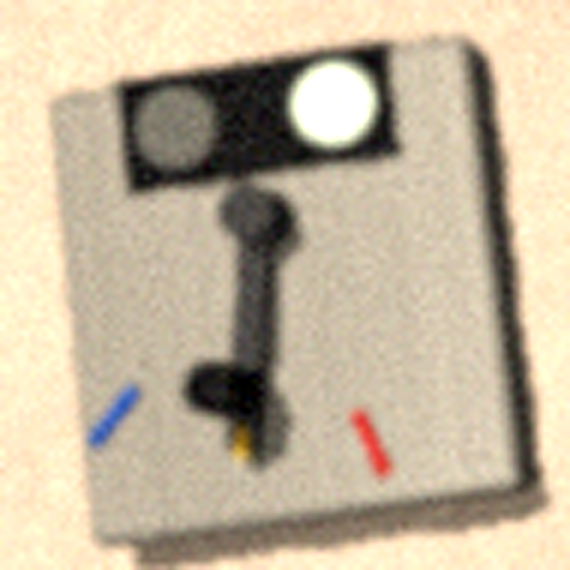

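View pics/cropB.png

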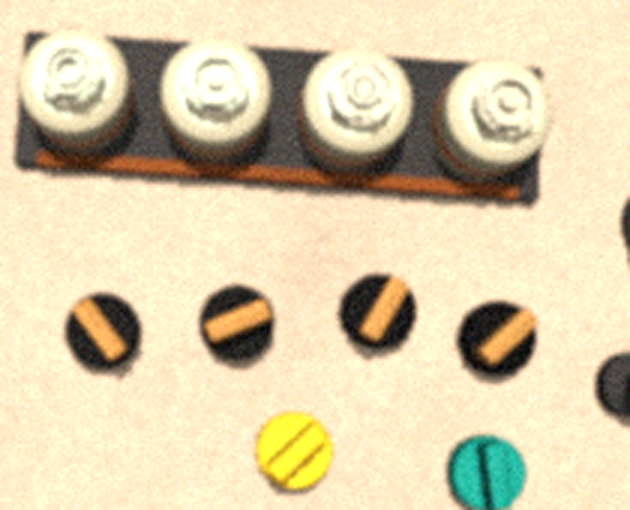

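The crops show four real lids with orange-tan bars on black caps. On the unit, the pivot is at about crop (258,215), the yellow tip at (240,445), the blue mark at (113,416) and the red mark at (372,445). All four canisters are open. Next I'll measure.

```bash
cat > h.py <<'E'
import numpy as np,cv2
from scipy.spatial.transform import Rotation as R
from rig import monitor,get_image,camera_params
q2R=lambda q:R.from_quat([q[1],q[2],q[3],q[0]]).as_matrix()
def pose(name,st=None):
    p=camera_params(name)
    if name=="wrist":
        T=np.eye(4);T[:3,:3]=q2R(st["ee_rot"]);T[:3,3]=st["position"];T=T@p["hand_eye"];return p,T[:3,:3],T[:3,3]
    r=np.asarray(p["rotation"]);return p,(q2R(r) if r.size==4 else r),np.asarray(p["position"])
def rays(uv,p):
    K=np.array([[p["fx"],0,p["cx"]],[0,p["fy"],p["cy"]],[0,0,1]])
    return cv2.undistortPoints(np.asarray(uv,float).reshape(-1,1,2),K,np.array([p["k1"],0,0,0,0.])).reshape(-1,2)
def plane(uv,z,cam):
    p,Rm,t=cam;r=rays(uv,p);d=np.c_[r,np.ones(len(r))]@Rm.T
    return t+d*((z-t[2])/d[:,2])[:,None]
def cloud(d,cam):
    p,Rm,t=cam;v,u=np.mgrid[:384,:512];r=rays(np.c_[u.ravel(),v.ravel()],p)
    P=(np.c_[r,np.ones(len(r))]*d.ravel()[:,None])@Rm.T+t
    P[d.ravel()==0]=np.nan;return P.reshape(384,512,3)
def bars(im,cam,z=.057):
    h=cv2.cvtColor(im,cv2.COLOR_RGB2HSV);m=cv2.inRange(h,(8,80,60),(20,255,255))
    out=[]
    for c in cv2.findContours(m,0,2)[0]:
        if cv2.contourArea(c)<60: continue
        w=plane(c.reshape(-1,2),z,cam)[:,:2]
        (x,y),(a,b),_=rr=cv2.minAreaRect((w*1000).astype(np.float32))
        bx=cv2.boxPoints(rr);e=max((bx[1]-bx[0],bx[2]-bx[1]),key=np.linalg.norm)
        out.append((c.reshape(-1,2).mean(0).round(),(round(x,1),round(y,1)),(round(a),round(b)),round(np.degrees(np.arctan2(e[1],e[0]))%180,1)))
    return out
E
python3 - <<'E'
from h import *
im=cv2.imread("pics/top0.png")[:,:,::-1];d=np.load("pics/top0.npy");cam=pose("top")
C=cloud(d,cam)
for u,v in((300,280),(224,205),(269,202),(316,199),(356,207),(150,190)):print(C[v,u].round(4))
for b in bars(im,cam):print(b)
uv=lambda x,y:(95+x/6,145+y/6)
print(plane([uv(258,215)],.06,cam)*1e3,plane([uv(240,445)],.06,cam)*1e3,plane([uv(113,416),uv(372,445)],.046,cam)*1e3)
m=(C[...,2]>.107)&(C[...,2]<.125);m[:,:190]=0;m[:,400:]=0;m[:100]=0;m[165:]=0
n,l,s,c=cv2.connectedComponentsWithStats(m.astype(np.uint8))
for i in range(1,n):
    if s[i,4]>15:
        P=C[l==i];print(c[i].round(),s[i,4],np.nanmean(P,0).round(4))
E
```

```text
[ 0.236  -0.1129  0.002 ]
[0.4346 0.0792 0.0574]
[ 0.44   -0.0338  0.0589]
[ 0.4452 -0.1524  0.0591]
[ 0.423  -0.2549  0.0545]
[0.4769 0.2708 0.0472]
(array([261., 376.]), (15.0, -1.9), (81, 45), np.float32(88.7))
(array([257., 353.]), (63.1, 4.4), (128, 208), np.float32(94.3))
(array([362., 203.]), (424.0, -263.4), (22, 59), np.float32(132.5))
(array([269., 201.]), (441.9, -33.3), (20, 60), np.float32(111.3))
(array([221., 203.]), (437.6, 83.3), (58, 22), np.float32(38.0))
(array([318., 197.]), (450.2, -156.9), (25, 58), np.float32(140.5))
(array([329., 156.]), (554.1, -191.9), (85, 16), np.float32(83.5))
(array([286., 153.]), (565.8, -74.0), (80, 14), np.float32(84.9))
(array([241., 151.]), (574.5, 39.5), (82, 18), np.float32(84.4))
(array([452.,  64.]), (814.7, -545.6), (132, 129), np.float32(7.8))
[[499.57062617 298.39552476  60.        ]] [[402.35245738 304.70873887  60.        ]] [[415.64279413 365.89639759  46.        ]
 [401.88849612 252.19233843  46.        ]]
[213. 118.] 334 [0.6433 0.1005 0.1121]
[261. 121.] 303 [ 0.6334 -0.018   0.1116]
[311. 125.] 289 [ 0.6228 -0.1376  0.1108]
[359. 128.] 315 [ 0.6127 -0.2566  0.1115]
```

```bash
cat >> h.py <<'E'
def plan(x,y,z,psi,st=None):
    """mm, deg (heading of tool x, tool down): turn first, then shift in the new tool axes"""
    st=st or monitor.observe();M=q2R(st["ee_rot"]);now=np.degrees(np.arctan2(M[1,0],M[0,0]))
    t=-((psi-now+180)%360-180);a=np.radians(psi);D=np.array([x,y,z])-1e3*st["position"]
    s=np.array([D[0]*np.cos(a)+D[1]*np.sin(a),D[0]*np.sin(a)-D[1]*np.cos(a),-D[2]])/10
    print("psi now %.1f turn z %.1f deg; then shift cm"%(now,t),s.round(2),"dist",np.linalg.norm(s).round(1),"pos",(1e3*st["position"]).round(1),"tilt",np.degrees(np.arccos(-M[2,2])).round(2),"q6",np.degrees(st["joint_positions"][5]).round(0),"t",round(st["time"],1),"F",st["ft_force"].round(1),"T",st["torque"].round(2),"w",(1e3*st["grip_width"]).round(1),"g",st["grasp_force"].round(1))
E
python3 -c "
from h import *
plan(418,304,250,176)"
```

```text
Traceback (most recent call last):
  File "h.py", line 35, in plan
    print("psi now %.1f turn z %.1f deg; then shift cm"%(now,t),s.round(2),"dist",np.linalg.norm(s).round(1),"pos",(1e3*st["position"]).round(1),"tilt",np.degrees(np.arccos(-M[2,2])).round(2),"q6",np.degrees(st["joint_positions"][5]).round(0),"t",round(st["time"],1),"F",st["ft_force"].round(1),"T",st["torque"].round(2),"w",(1e3*st["grip_width"]).round(1),"g",st["grasp_force"].round(1))
                                                                                                                                                                                                                                                                                                                                     ^^^^^^^^^^^^^^^^^^^^^^^^^^^^
AttributeError: 'float' object has no attribute 'round'
```

move_arm(deltas=[0,0,0,0,0,-7.2,-1,0,0,0,0,0,-7.2,-1,0,0,0,0,0,-7.2,-1,-2.54,-1.95,0,0,0,0,-1,-2.54,-1.95,0,0,0,0,-1,-2.54,-1.95,0,0,0,0,-1,-2.54,-1.95,0,0,0,0,-1,-2.54,-1.95,0,0,0,0,-1,-2.54,-1.95,0,0,0,0,-1,-2.54,-1.95,0,0,0,0,-1,-2.54,-1.95,0,0,0,0,-1,0,0,0,0,0,0,-1,0,0,0,0,0,0,-1])

```text
time: 1.72
position: [0.4178, 0.3045, 0.2495]
ee_rot: [-0.0, 0.034, 0.999, 0.0]
ft_force: [0.0, 0.7, 0.5]
grip_width: 0.0878
grasp_force: 0.0
```

```bash
python3 - <<'E'
from h import *
st=monitor.observe();im,d=get_image("wrist");cv2.imwrite("pics/w1.png",im[:,:,::-1]);np.savez("pics/w1.npz",d=d,pos=st["position"],rot=st["ee_rot"])
plan(418,304,250,176,st)
cam=pose("wrist",st);h=cv2.cvtColor(im,cv2.COLOR_RGB2HSV)
for n,lo,hi,z in(("blue",(105,120,60),(125,255,255),.046),("red",(0,150,80),(6,255,255),.046),("red2",(174,150,80),(180,255,255),.046),("yel",(20,150,80),(32,255,255),.062)):
    m=cv2.inRange(h,lo,hi)
    for c in cv2.findContours(m,0,2)[0]:
        if cv2.contourArea(c)>15:
            u=np.array(cv2.minAreaRect(c)[0]);print(n,u.round(),cv2.contourArea(c),(plane([u],z,cam)*1e3).round(1))
E
```

```text
Traceback (most recent call last):
  File "h.py", line 35, in plan
    print("psi now %.1f turn z %.1f deg; then shift cm"%(now,t),s.round(2),"dist",np.linalg.norm(s).round(1),"pos",(1e3*st["position"]).round(1),"tilt",np.degrees(np.arccos(-M[2,2])).round(2),"q6",np.degrees(st["joint_positions"][5]).round(0),"t",round(st["time"],1),"F",st["ft_force"].round(1),"T",st["torque"].round(2),"w",(1e3*st["grip_width"]).round(1),"g",st["grasp_force"].round(1))
                                                                                                                                                                                                                                                                                                                                     ^^^^^^^^^^^^^^^^^^^^^^^^^^^^
AttributeError: 'float' object has no attribute 'round'
```

View pics/w1.png

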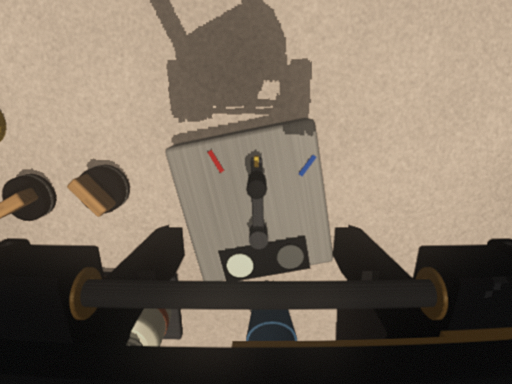

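The wrist view shows the red mark at (215,161), the blue mark at (307,165), the yellow tip at (257,161), the knob top at (257,180) and the pivot disc at about (259,237).

```bash
sed -i 's/(1e3\*st\["grip_width"\]).round(1)/round(1e3*st["grip_width"],1)/; s/st\["grasp_force"\].round(1)/round(st["grasp_force"],1)/' h.py
cat >> h.py <<'E'
def marks(im,cam):
    h=cv2.cvtColor(im,cv2.COLOR_RGB2HSV)
    for n,lo,hi,z in(("blue",(105,120,60),(125,255,255),.046),("red",(0,150,80),(6,255,255),.046),("red",(174,150,80),(180,255,255),.046),("yel",(14,130,80),(32,255,255),.062)):
        for c in cv2.findContours(cv2.inRange(h,lo,hi),0,2)[0]:
            if cv2.contourArea(c)>8:
                u=np.array(cv2.minAreaRect(c)[0]);print(n,u.round(),cv2.contourArea(c),(plane([u],z,cam)*1e3).round(1))
E
python3 - <<'E'
from h import *
im=cv2.imread("pics/w1.png")[:,:,::-1].copy();z=np.load("pics/w1.npz");st=dict(position=z["pos"],ee_rot=z["rot"]);cam=pose("wrist",st)
marks(im,cam);C=cloud(z["d"],cam)*1e3
m=(C[...,2]>98)&(C[...,2]<120);m[210:]=0;print("knob top",m.sum(),np.nanmean(C[m],0))
m=(C[...,2]>52)&(C[...,2]<75);m[250:]=0;m[:,:150]=0;m[:,340:]=0;P=C[m];print("lever",m.sum(),P[:,0].min(),P[:,0].max())
print((plane([(257,180)],.109,cam)*1e3).round(1),(plane([(259,237)],.062,cam)*1e3).round(1))
plan(418,304,80,176)
E
```

```text
blue [307. 165.] 56.0 [[416.2 365.3  46. ]]
red [215. 161.] 72.5 [[403.2 252.   46. ]]
yel [445. 301.] 38.0 [[623.9 560.1  62. ]]
yel [ 72. 300.] 41.0 [[586.1  24.3  62. ]]
yel [  9. 205.] 298.0 [[437.7 -21.7  62. ]]
yel [ 86. 198.] 421.0 [[434.7  87.5  62. ]]
yel [256. 161.] 37.5 [[403.9 302.6  62. ]]
yel [  2. 126.] 77.0 [[338.9   2.4  62. ]]
knob top 353 [423.19148302 302.04733278 107.76366249]
lever 706 397.49879935762027 528.8246342727649
[[414.9 303.2 109. ]] [[502.6 299.5  62. ]]
psi now 176.1 turn z 0.1 deg; then shift cm [-0.04 -0.06 16.96] dist 17.0 pos [417.7 304.7 249.6] tilt 0.03 q6 -63.0 t 1.8 F [ 0.1  0.2 -0.3] T [ 0.03  0.05 -0.02] w 88.1 g 0.0
```

move_arm(deltas=[-0.24,-0.14,2.9,0,0,0,-0.5,0,0,4,0,0,0,-0.5,0,0,4,0,0,0,-0.5,0,0,4,0,0,0,-0.5,0,0,2,0,0,0,-0.5,0,0,0,0,0,0,1,0,0,0,0,0,0,1,0,0,0,0,0,0,1,0,0,0,0,0,0,1,0,0,0,0,0,0,1])

```text
time: 3.02
position: [0.4208, 0.3026, 0.0811]
ee_rot: [0.0, 0.034, 0.999, 0.0]
ft_force: [-0.8, 0.0, 3.6]
grip_width: 0.0211
grasp_force: 30.0
```

```bash
python3 - <<'E'
from h import *
plan(420,303,80,176)
# arc: rows in tool axes, turning +d deg about tool z (cw) per row about pivot at distance L on -x side of tool
p=np.array([494,299.]);k=monitor.observe()["position"][:2]*1e3;v=k-p;print("r",np.hypot(*v),"ang",np.degrees(np.arctan2(v[1],v[0])))
E
```

```text
psi now 176.1 turn z 0.1 deg; then shift cm [0.08 0.04 0.11] dist 0.1 pos [420.8 302.6  81.1] tilt 0.03 q6 -63.0 t 3.0 F [-0.8  0.   3.6] T [-0.09  0.08  0.  ] w 21.1 g 30.0
r 73.31515728902832 ang 177.22148822441036
```

move_arm(deltas=[-0.018,0.523,0,0,0,4,1,-0.018,0.523,0,0,0,4,1,-0.018,0.523,0,0,0,4,1,-0.018,0.523,0,0,0,4,1,-0.018,0.523,0,0,0,4,1,-0.018,0.523,0,0,0,4,1,-0.018,0.523,0,0,0,4,1,-0.018,0.523,0,0,0,4,1,-0.018,0.523,0,0,0,4,1,-0.005,0.26,0,0,0,2,1,0,0,0,0,0,0,1])

```text
time: 4.4
position: [0.4383, 0.3479, 0.081]
ee_rot: [-0.001, 0.358, 0.934, -0.001]
ft_force: [-8.6, 1.2, 7.6]
grip_width: 0.0212
grasp_force: 30.0
```

```bash
python3 - <<'E'
from h import *
plan(420,303,80,176)
p=np.array([494,299.]);k=monitor.observe()["position"][:2]*1e3;v=k-p;print("r",np.hypot(*v),"ang",np.degrees(np.arctan2(v[1],v[0])))
st=monitor.observe();im,d=get_image("wrist");marks(im,pose("wrist",st))
E
```

```text
psi now 138.1 turn z -37.9 deg; then shift cm [ 1.51 -4.61  0.1 ] dist 4.8 pos [438.3 347.9  81. ] tilt 0.18 q6 -22.0 t 4.4 F [-8.6  1.2  7.6] T [0.17 1.36 0.26] w 21.2 g 30.0
r 74.1386573413742 ang 138.7427142364977
blue [255. 178.] 222.0 [[413.3 367.4  46. ]]
yel [126. 341.] 114.5 [[438.3 220.5  62. ]]
yel [260. 340.] 344.5 [[500.4 293.5  62. ]]
yel [338. 338.] 10.5 [[536.2 336.   62. ]]
yel [379. 339.] 561.0 [[557.1 357.1  62. ]]
yel [322. 297.] 131.0 [[500.8 349.2  62. ]]
yel [194. 297.] 131.0 [[443.7 285.3  62. ]]
yel [256. 208.] 191.5 [[424.6 358.4  62. ]]
```

move_arm(deltas=[0,0.04,0,0,0,0,1,0,0,0,0,0,0,-0.5,0,0,0,0,0,0,-0.5,0,0,0,0,0,0,-0.5,0,0,-4,0,0,0,-0.5,0,0,-4,0,0,0,-0.5,0,0,-4,0,0,0,-0.5,0,0,-4,0,0,0,-0.5])

```text
time: 5.45
position: [0.4399, 0.3477, 0.2421]
ee_rot: [0.0, 0.358, 0.934, 0.0]
ft_force: [-0.1, 0.8, -0.4]
grip_width: 0.0663
grasp_force: 0.0
```

```bash
python3 - <<'E'
from h import *
st=monitor.observe();im,d=get_image("wrist");cv2.imwrite("pics/w2.png",im[:,:,::-1]);marks(im,pose("wrist",st))
im,d=get_image("top")
for b in bars(im,pose("top")):
    if 390<b[1][0]<500: print(b)
plan(438,83,200,218)
E
```

```text
red [182. 200.] 63.0 [[403.6 251.4  46. ]]
yel [111. 301.] 51.0 [[437.4  75.1  62. ]]
yel [406. 300.] 59.0 [[710. 380.  62.]]
yel [256. 158.] 37.0 [[425.  357.8  62. ]]
(array([361., 207.]), (423.4, -262.7), (21, 57), np.float32(132.4))
(array([268., 201.]), (442.1, -34.0), (21, 59), np.float32(112.1))
(array([223., 204.]), (437.7, 82.5), (57, 22), np.float32(36.3))
(array([318., 197.]), (449.8, -157.7), (22, 58), np.float32(147.2))
psi now 138.1 turn z -79.9 deg; then shift cm [ 16.59 -20.72   4.5 ] dist 26.9 pos [441.2 348.4 245. ] tilt 0.44 q6 -22.0 t 5.5 F [ 0.5 -0.4 -0.4] T [ 0.01 -0.   -0.01] w 66.1 g 0.0
```

move_arm(deltas=[0,0,0,0,0,-10,-0.5,0,0,0,0,0,-10,-0.5,0,0,0,0,0,-10,-0.5,0,0,0,0,0,-10,-0.5,0,0,0,0,0,-10,-0.5,0,0,0,0,0,-10,-0.5,0,0,0,0,0,-10,-0.5,0,0,0,0,0,-9,-0.5,2.76,-3.45,0.75,0,0,0,-0.5,2.76,-3.45,0.75,0,0,0,-0.5,2.76,-3.45,0.75,0,0,0,-0.5,2.76,-3.45,0.75,0,0,0,-0.5,2.76,-3.45,0.75,0,0,0,-0.5,2.76,-3.45,0.75,0,0,0,-0.5,0,0,0,0,0,0,-0.5,0,0,0,0,0,0,-0.5])

```text
time: 7.55
position: [0.4325, 0.0831, 0.1955]
ee_rot: [-0.0, -0.318, 0.948, 0.0]
ft_force: [-0.1, -0.5, 0.1]
grip_width: 0.0663
grasp_force: 0.0
```

```bash
python3 - <<'E'
from h import *
st=monitor.observe();im,d=get_image("wrist");cv2.imwrite("pics/w3.png",im[:,:,::-1]);
for b in bars(im,pose("wrist",st)):print(b)
plan(438,83,41.5,217)
E
```

```text
(array([383., 339.]), (527.7, 298.0), (18, 406), np.float32(127.2))
(array([202., 277.]), (560.8, 99.6), (11, 19), np.float32(96.1))
(array([402., 293.]), (439.5, 302.6), (77, 15), np.float32(50.2))
(array([119., 296.]), (642.9, 33.9), (79, 27), np.float32(22.3))
(array([ 96., 230.]), (583.5, -28.3), (21, 74), np.float32(111.1))
(array([257., 175.]), (434.5, 80.5), (58, 19), np.float32(36.3))
(array([ 30., 189.]), (589.3, -107.2), (89, 41), np.float32(42.7))
(array([ 81., 186.]), (547.8, -64.0), (207, 14), np.float32(85.0))
(array([160., 120.]), (439.2, -32.1), (21, 61), np.float32(111.1))
(array([53., 49.]), (446.4, -150.6), (28, 68), np.float32(147.7))
(array([208.,  24.]), (342.5, -43.0), (16, 46), np.float32(161.6))
(array([171.,   7.]), (352.7, -69.8), (22, 38), np.float32(125.8))
psi now -142.9 turn z 0.1 deg; then shift cm [-0.41 -0.37 15.41] dist 15.4 pos [432.5  83.5 195.6] tilt 0.01 q6 -131.0 t 7.6 F [ 0.2 -0.7  0.2] T [ 0.1  -0.01  0.01] w 66.1 g 0.0
```

View pics/w3.png

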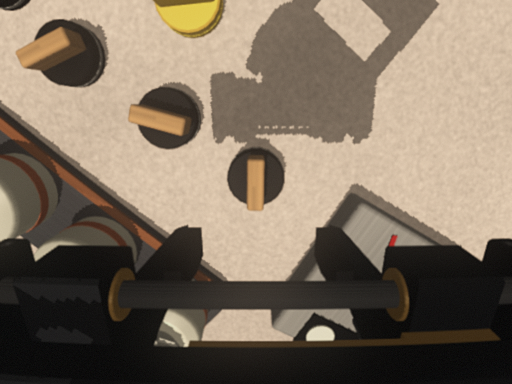

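move_arm(deltas=[0,-0.25,2.4,0,0,0.7,-0.5,0,0,4,0,0,0,-0.5,0,0,4,0,0,0,-0.5,0,0,3,0,0,0,-0.5,0,0,2,0,0,0,-0.5,0,0,0,0,0,0,-0.5,0,0,0,0,0,0,1,0,0,0,0,0,0,1,0,0,0,0,0,0,1,0,0,0,0,0,0,1,0,0,0,0,0,0,1])

```text
time: 8.98
position: [0.4341, 0.0808, 0.0418]
ee_rot: [0.0, -0.312, 0.95, -0.0]
ft_force: [1.1, -0.7, -0.6]
grip_width: 0.0183
grasp_force: 0.2
```

```bash
python3 - <<'E'
from h import *
plan(434,81,210,216.3)
E
```

```text
psi now -143.6 turn z 0.1 deg; then shift cm [ -0.     0.03 -16.82] dist 16.8 pos [434.1  80.8  41.8] tilt 0.02 q6 -131.0 t 9.0 F [ 1.1 -0.7 -0.6] T [ 0.01 -0.    0.01] w 18.3 g 0.2
```

move_arm(deltas=[0,0,0,0,0,0,1,0,0,-2,0,0,0,1,0,0,-5,0,0,0,1,0,0,-5,0,0,0,1,0,0,-4.8,0,0,0,1,0,0,0,0,0,10.35,1,0,0,0,0,0,10.35,1,0,0,0,0,0,10.35,1,0,0,0,0,0,10.35,1,-3.36,-1.73,0,0,0,0,1,-3.36,-1.73,0,0,0,0,1,-3.36,-1.73,0,0,0,0,1,-3.36,-1.73,0,0,0,0,1,-3.36,-1.73,0,0,0,0,1,-3.36,-1.73,0,0,0,0,1,-3.36,-1.73,0,0,0,0,1,-3.36,-1.73,0,0,0,0,1,0,0,0,0,0,0,1,0,0,0,0,0,0,1])

```text
time: 11.35
position: [0.6891, -0.0803, 0.2092]
ee_rot: [-0.001, 0.044, 0.999, 0.0]
ft_force: [-0.2, 0.2, -1.5]
grip_width: 0.0178
grasp_force: 30.0
```

```bash
python3 - <<'E'
from h import *
st=monitor.observe();im,d=get_image("wrist");cv2.imwrite("pics/w4.png",im[:,:,::-1]);np.savez("pics/w4.npz",d=d,pos=st["position"],rot=st["ee_rot"])
plan(690,-80,210,175)
E
```

```text
psi now 175.0 turn z -0.0 deg; then shift cm [-0.09  0.02 -0.03] dist 0.1 pos [689.1 -80.1 209.7] tilt 0.04 q6 -101.0 t 11.4 F [ 0.5 -0.6 -0.3] T [-0.01  0.01  0.05] w 17.9 g 30.0
```

View pics/w4.png

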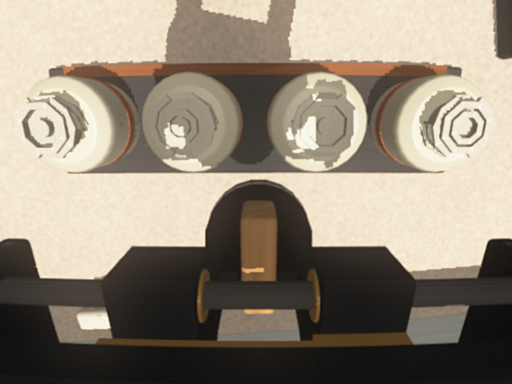

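The wrist view shows the held lid at (258,240), gripped squarely, and four open rims at about (43,127), (184,126), (328,125) and (467,127). These are rim_4 to rim_1 from left to right.

```bash
python3 - <<'E'
from h import *
z=np.load("pics/w4.npz");st=dict(position=z["pos"],ee_rot=z["rot"]);cam=pose("wrist",st);C=cloud(z["d"],cam)*1e3
for u in(43,184,328,467):
    print(u,np.nanmedian(C[100:150,u-28:u+29,2]).round(1),np.nanpercentile(C[100:150,max(u-28,0):u+29,2],[50,90,97,99]).round(1))
m=(C[...,2]>109)&(C[...,2]<122);m[165:]=0;m=m.astype(np.uint8)
n,l,s,c=cv2.connectedComponentsWithStats(m)
Q=[]
for i in range(1,n):
    if s[i,4]>100:
        P=C[l==i];cc,r=cv2.minEnclosingCircle(P[:,:2].astype(np.float32));print(c[i].round(),s[i,4],P.mean(0).round(1),np.round(cc,1),round(r,1),s[i,:4])
im=cv2.imread("pics/w4.png");a=cv2.resize(im[85:165],(1024,160));
E
```

```text
43 110.4 [110.4 114.1 114.6 115. ]
184 109.2 [109.2 114.1 114.6 115. ]
328 110.2 [110.2 114.2 114.8 115.1]
467 112.4 [112.4 114.3 114.8 115.1]
[326. 124.] 1851 [632.9 -19.6 112.1] [633.6 -19.3] 28.0 [292  93  68  63]
[159. 125.] 467 [ 621.4 -157.8  109.9] [ 622.9 -150. ] 24.9 [148  95  27  62]
[204. 124.] 452 [ 624.6 -119.8  109.9] [ 625.  -128.2] 24.8 [189  95  26  62]
[ 44. 127.] 1801 [ 613.  -255.7  112.2] [ 613.8 -258.5] 28.5 [14 97 62 62]
[463. 127.] 2429 [643.7  97.5 112.5] [643.9  99.2] 28.7 [432  96  63  62]
[180. 126.] 912 [ 623.9 -138.6  113.5] [ 624.1 -139. ] 14.5 [164 110  34  34]
[326. 126.] 296 [634.  -20.2 113.6] [634.3 -19.9] 7.7 [316 117  20  19]
[ 42. 128.] 298 [ 613.2 -257.2  113.2] [ 613.5 -258.3] 8.0 [ 32 119  21  19]
```

```bash
python3 - <<'E'
from h import *
z=np.load("pics/w4.npz");st=dict(position=z["pos"],ee_rot=z["rot"]);cam=pose("wrist",st)
M=q2R(z["rot"])
im=cv2.imread("pics/w4.png");g=cv2.cvtColor(im,cv2.COLOR_BGR2GRAY)
print([int(v) for v in g[172:190,235]],[int(v) for v in g[172:190,280]],[int(v) for v in g[172:215,259]][::2])
for u,v,h in((258,180,-14.5),(206,235,-14.5),(311,235,-14.5),(258,201,15.5)):
    w=plane([(u,v)],z["pos"][2]+h/1e3,cam)[0];print(u,v,(1e3*M.T@(w-z["pos"])).round(1))
plan(643.7,99.8,210,175.1)
E
```

```text
[125, 199, 227, 229, 228, 224, 225, 225, 228, 230, 233, 229, 183, 105, 69, 79, 75, 56] [153, 219, 233, 231, 229, 230, 231, 232, 229, 230, 229, 204, 136, 76, 76, 88, 69, 48] [122, 227, 228, 226, 75, 88, 62, 41, 41, 42, 41, 41, 39, 40, 57, 74, 80, 78, 77, 77, 78, 78]
258 180 [35.6 -0.3 14.5]
206 235 [  1.9 -31.2  14.5]
311 235 [ 1.9 31.2 14.5]
258 201 [ 33.5  -0.3 -15.5]
psi now 175.0 turn z -0.1 deg; then shift cm [ 6.06 17.54 -0.03] dist 18.6 pos [689.1 -80.1 209.7] tilt 0.04 q6 -101.0 t 11.4 F [ 0.5 -0.6 -0.3] T [-0.01  0.01  0.05] w 17.9 g 30.0
```

```bash
cat >> h.py <<'E'
def held(d,pos,rot):
    cam=pose("wrist",dict(position=pos,ee_rot=rot));C=(cloud(d,cam)-pos)@q2R(rot)*1e3
    T=C[...,2];box=(abs(C[...,1])<45)&(abs(C[...,0])<45)
    m=box&(abs(T+15.5)<4)&(abs(C[...,1])<12);b=C[m]
    m=box&(abs(T-14.5)<5);c=C[m]
    for n,a in(("bar",b),("cap",c)):
        if len(a)>9: print(n,len(a),"x",np.percentile(a[:,0],[1,99]).round(1),"y",np.percentile(a[:,1],[1,99]).round(1),"z",np.median(a[:,2]).round(1))
E
python3 - <<'E'
from h import *
z=np.load("pics/w4.npz");held(z["d"],z["pos"],z["rot"])
cam=pose("wrist",dict(position=z["pos"],ee_rot=z["rot"]));C=(cloud(z["d"],cam)-z["pos"])@q2R(z["rot"])*1e3
for v in range(176,250,3):print(v,C[v,258].round(1),C[v,225].round(1))
E
```

```text
bar 2641 x [-29.6  24.6] y [-10.4  10.6] z -14.6
cap 2539 x [-5.4 29.3] y [-31.5  31.6] z 15.3
176 [-10.   -0.5 209.7] [ -9.8 -42.6 208.7]
179 [29.3 -0.3 41.4] [-14.1 -42.9 210. ]
182 [30.  -0.3 31.2] [-18. -43. 210.]
185 [29.3 -0.3 26.7] [-21.4 -42.9 207.7]
188 [29.  -0.3 21. ] [-26.2 -43.4 210.4]
191 [28.5 -0.3 16.9] [ 21.4 -22.1  40.3]
194 [27.3 -0.3 14.9] [ 22.4 -21.   30.5]
197 [25.7 -0.3 14.3] [ 22.4 -20.3  24.5]
200 [24.9 -0.3 11.3] [ 23.3 -19.3  16.1]
203 [25.1 -0.3  5.7] [ 21.6 -19.3  15.6]
206 [24.8 -0.3  2. ] [ 20.  -19.3  15.2]
209 [24.5 -0.3 -1.9] [ 17.8 -19.5  16. ]
212 [25.1 -0.3 -7.6] [ 16.4 -19.4  14.8]
215 [ 24.9  -0.3 -11. ] [ 14.8 -19.4  14.2]
218 [ 24.8  -0.3 -14.5] [ 12.9 -19.5  14.3]
221 [ 22.8  -0.3 -13.5] [ 10.4 -19.7  15.6]
224 [ 22.2  -0.3 -15.6] [  8.9 -19.7  14.7]
227 [ 20.4  -0.3 -15. ] [  9.7 -18.9   8.6]
230 [ 19.1  -0.3 -15.5] [ 10.  -18.4   4. ]
233 [ 17.3  -0.3 -15. ] [  9.9 -18.    0.6]
236 [ 15.6  -0.3 -14.8] [ 10.5 -17.4  -4.4]
239 [ 14.5  -0.3 -15.8] [ 10.3 -17.1  -7.3]
242 [ 12.1  -0.3 -14.1] [  9.4 -16.9  -9. ]
245 [ 10.7  -0.3 -14.6] [  8.4 -16.8 -10.3]
248 [  9.5  -0.3 -15.3] [  8.4 -16.5 -13.3]
```

move_arm(deltas=[1.27,3.51,0,0,0,0,1,1.27,3.51,0,0,0,0,1,1.27,3.51,0,0,0,0,1,1.27,3.51,0,0,0,0,1,1.27,3.51,0,0,0,0,1,0,0,0,0,0,0,1,0,0,2,0,0,0,1,0,0,2,0,0,0,1,0,0,2,0,0,0,1,0,0,0.2,0,0,0,1,0,0,0.2,0,0,0,1,0,0,0.2,0,0,0,1,0,0,0.1,0,0,0,1])

```text
time: 13.02
position: [0.6421, 0.0996, 0.1435]
ee_rot: [0.001, 0.044, 0.999, -0.0]
ft_force: [-0.5, -0.9, 3.9]
grip_width: 0.0176
grasp_force: 30.0
```

```bash
python3 -c "
from h import *
plan(640.9,100.2,143,175.1)"
```

```text
psi now 175.0 turn z -0.1 deg; then shift cm [0.13 0.05 0.05] dist 0.1 pos [642.1  99.6 143.5] tilt 0.09 q6 -86.0 t 13.0 F [-0.5 -0.9  3.9] T [-0.    0.2  -0.06] w 17.6 g 30.0
```

move_arm(deltas=[0,0,0.11,0,0,8,1,0,0,0.11,0,0,8,1,0,0,0.11,0,0,8,1,0,0,0.11,0,0,8,1,0,0,0.11,0,0,8,1,0,0,0.05,0,0,5,1,0,0,0,0,0,0,1])

```text
time: 13.9
position: [0.6424, 0.0999, 0.1384]
ee_rot: [0.001, 0.423, 0.906, 0.001]
ft_force: [-1.5, 0.5, 6.2]
grip_width: 0.0176
grasp_force: 30.0
```

```bash
python3 - <<'E'
from h import *
plan(640.9,100.2,143,175.1);st=monitor.observe();im,d=get_image("wrist");held(d,st["position"],st["ee_rot"])
E
```

```text
psi now 129.9 turn z -45.2 deg; then shift cm [ 0.15  0.01 -0.46] dist 0.5 pos [642.4  99.9 138.4] tilt 0.15 q6 -41.0 t 13.9 F [-1.5  0.5  6.2] T [ 0.08  0.19 -0.02] w 17.6 g 30.0
bar 2634 x [-29.3  24.7] y [-10.5  10.7] z -14.7
cap 2553 x [-5.6 29.4] y [-31.2  32.1] z 15.2
```

move_arm(deltas=[0,0,0.1,0,0,7,1,0,0,0.1,0,0,7,1,0,0,0.1,0,0,7,1,0,0,0.1,0,0,7,1,0,0,0.08,0,0,4,1,0,0,0,0,0,0,1])

```text
time: 14.7
position: [0.6432, 0.0995, 0.1365]
ee_rot: [0.003, 0.656, 0.755, 0.002]
ft_force: [-5.0, -0.6, 20.8]
grip_width: 0.0189
grasp_force: 30.4
```

```bash
python3 - <<'E'
from h import *
plan(640.9,100.2,143,175.1);st=monitor.observe();im,d=get_image("wrist");held(d,st["position"],st["ee_rot"])
E
```

```text
psi now 98.0 turn z -77.1 deg; then shift cm [ 0.23  0.05 -0.65] dist 0.7 pos [643.2  99.5 136.5] tilt 0.38 q6 -9.0 t 14.7 F [-5.  -0.6 20.8] T [-0.33  1.    0.54] w 18.9 g 30.4
bar 2655 x [-27.8  26.1] y [-10.7  11.4] z -14.9
cap 2737 x [-25.8  30.6] y [-30.8  32.2] z 15.1
```

```bash
cat >> h.py <<'E'
def lidyaw():
    st=monitor.observe();im,d=get_image("wrist");cam=pose("wrist",st);C=(cloud(d,cam)-st["position"])@q2R(st["ee_rot"])*1e3
    h=cv2.cvtColor(im,cv2.COLOR_RGB2HSV)
    m=(abs(C[...,2]+15.)<6)&(abs(C[...,0])<24)&(abs(C[...,1])<16)
    b=C[m];e=[]
    for x in range(-10,24,2):
        s=b[(abs(b[:,0]-x)<1)]
        if len(s)>5:e.append((x,np.percentile(s[:,1],3),np.percentile(s[:,1],97)))
    e=np.array(e);print("bar yaw in tool (+=cw) deg",[np.degrees(np.arctan(np.polyfit(e[:,0],e[:,k],1)[0])).round(1) for k in(1,2)],"mean y",e[:,1:].mean().round(1))
    pl=np.c_[b[:,:2],np.ones(len(b))];print("bar top plane slope deg",np.degrees(np.linalg.lstsq(pl,b[:,2],rcond=None)[0][:2]).round(1),"z",np.median(b[:,2]).round(2),"world z top",(st["position"][2]*1e3-np.median(b[:,2])).round(1))
    held(d,st["position"],st["ee_rot"]);return im
E
python3 - <<'E'
from h import *
im=lidyaw();cv2.imwrite("pics/w5.png",im[:,:,::-1])
E
```

```text
bar yaw in tool (+=cw) deg [np.float64(-2.6), np.float64(-9.3)] mean y -0.1
bar top plane slope deg [-1.   0.7] z -14.89 world z top 151.3
bar 2678 x [-28.   26.1] y [-10.7  11.5] z -14.8
cap 2712 x [-25.4  30.5] y [-30.9  32.2] z 15.1
```

View pics/w5.png

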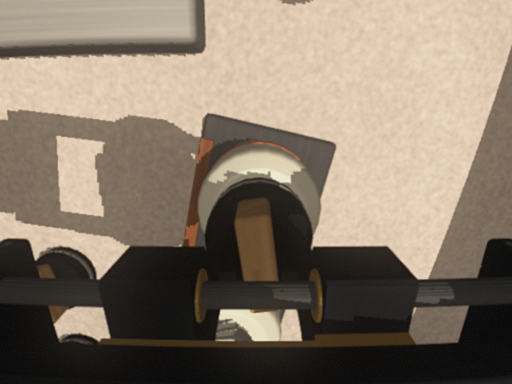

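The bar now sits skewed in the fingers and z is between the bound and home heights, so I can't tell which it is. I'll release and read the lid unloaded.

move_arm(deltas=[0,0,-0.2,0,0,0,1,0,0,0,0,0,0,-0.5,0,0,0,0,0,0,-0.5,0,0,0,0,0,0,-0.5,0,0,-3,0,0,0,-0.5,0,0,-3,0,0,0,-0.5,0,0,0,0,0,0,-0.5])

```text
time: 15.68
position: [0.6426, 0.0998, 0.1957]
ee_rot: [0.002, 0.656, 0.754, 0.001]
ft_force: [0.1, 0.1, 0.3]
grip_width: 0.0656
grasp_force: 0.0
```

```bash
cat >> h.py <<'E'
def lidat(x,y,zt,show=True):
    """lid under the wrist camera near world x,y (mm), bar top near zt: top height, centre, bar heading"""
    st=monitor.observe();im,d=get_image("wrist");cam=pose("wrist",st);C=cloud(d,cam)*1e3
    m=(np.hypot(C[...,0]-x,C[...,1]-y)<36)&(abs(C[...,2]-zt)<9)
    b=C[m];c,(w,h),a=rr=cv2.minAreaRect(b[:,:2].astype(np.float32));bx=cv2.boxPoints(rr);e=max((bx[1]-bx[0],bx[2]-bx[1]),key=np.linalg.norm)
    P=np.c_[b[:,:2]-b[:,:2].mean(0),np.ones(len(b))];s=np.linalg.lstsq(P,b[:,2],rcond=None)[0]
    print("bar n",len(b),"centre",np.round(c,1),"size",round(w),round(h),"heading",(np.degrees(np.arctan2(e[1],e[0]))%180).round(1),"z",np.median(b[:,2]).round(2),"slopes",np.degrees(s[:2]).round(1))
    return im
E
python3 - <<'E'
from h import *
lidat(643,100,151)
plan(643,100,143,98)
E
```

```text
bar n 1928 centre [643.1  97.9] size 18 56 heading 106.0 z 151.34 slopes [-0.2 -1.3]
psi now 98.0 turn z -0.0 deg; then shift cm [0.01 0.11 5.08] dist 5.1 pos [641.9  99.7 193.8] tilt 0.05 q6 -9.0 t 15.7 F [ 0.5  0.4 -0.2] T [-0.09  0.11  0.02] w 66.2 g 0.0
```

move_arm(deltas=[0,0,0,0,0,-8,-0.5,0,0,3,0,0,0,-0.5,0,0,2.8,0,0,0,-0.5,0,0,0,0,0,0,1,0,0,0,0,0,0,1,0,0,0,0,0,0,1,0,0,0,0,0,0,1,0,0,0,0,0,0,1])

```text
time: 16.73
position: [0.6352, 0.0982, 0.1337]
ee_rot: [-0.007, 0.602, 0.799, -0.008]
ft_force: [-36.0, -10.1, 15.9]
grip_width: 0.0422
grasp_force: 31.2
```

```bash
python3 - <<'E'
from h import *
plan(643,100,143,106);lidyaw()
E
```

```text
psi now 106.0 turn z 0.0 deg; then shift cm [-0.04  0.79 -0.93] dist 1.2 pos [635.2  98.2 133.7] tilt 1.26 q6 -17.0 t 16.7 F [-36.  -10.1  15.9] T [-1.99  6.32  0.11] w 42.2 g 31.2
bar yaw in tool (+=cw) deg [np.float64(-2.2), np.float64(-0.8)] mean y 9.8
bar top plane slope deg [  1.7 -10.9] z -18.85 world z top 152.6
bar 1000 x [-25.5  26.6] y [ 3.6 11.9] z -18.5
cap 2399 x [-16.6  30.2] y [-21.5  41.2] z 12.0
```

move_arm(deltas=[0,0,0.05,0,0,4,1,0,0,0.05,0,0,4,1,0,0,0.05,0,0,4,1,0,0,0,0,0,0,1])

```text
time: 17.27
position: [0.6374, 0.0982, 0.1327]
ee_rot: [-0.004, 0.682, 0.731, -0.006]
ft_force: [-21.0, -9.3, 9.5]
grip_width: 0.0438
grasp_force: 33.2
```

```bash
python3 - <<'E'
from h import *
plan(643,100,143,106);lidyaw();plan(643,100,143,106)
E
```

```text
psi now 93.9 turn z -12.1 deg; then shift cm [ 0.02  0.58 -1.03] dist 1.2 pos [637.4  98.2 132.7] tilt 0.86 q6 -5.0 t 17.3 F [-21.   -9.3   9.5] T [-1.63  4.15  0.  ] w 43.8 g 33.2
bar yaw in tool (+=cw) deg [np.float64(-7.2), np.float64(-0.6)] mean y 9.6
bar top plane slope deg [ 2.7 -4.7] z -18.6 world z top 151.3
bar 1288 x [-5.5 30.3] y [ 1.3 11.9] z -18.1
cap 2826 x [-11.7  32.9] y [-21.3  41.2] z 12.6
psi now 94.0 turn z -12.0 deg; then shift cm [ 0.03  0.57 -1.04] dist 1.2 pos [637.6  98.2 132.6] tilt 0.83 q6 -5.0 t 17.3 F [-19.6  -8.4   9.4] T [-1.56  4.05  0.01] w 43.3 g 33.2
```

The fingers closed too low: one took the cap's side instead of the bar. I'll open, lift and look before going on.

move_arm(deltas=[0,0,0,0,0,0,-0.5,0,0,0,0,0,0,-0.5,0,0,0,0,0,0,-0.5,0,0,-3,0,0,0,-0.5,0,0,-3,0,0,0,-0.5,0,0,0,0,0,0,-0.5,0,0,0,0,0,0,-0.5])

```text
time: 18.2
position: [0.6414, 0.0997, 0.1929]
ee_rot: [-0.001, 0.682, 0.731, -0.001]
ft_force: [0.9, 0.5, -0.4]
grip_width: 0.066
grasp_force: 0.0
```

```bash
python3 - <<'E'
from h import *
lidat(643,100,151);plan(643,100,143,106)
for i in range(4):
    st=monitor.observe();print((st["position"]*1e3).round(1));lidat(643,100,151)
E
```

```text
bar n 2037 centre [652.1 102.4] size 19 55 heading 101.4 z 150.66 slopes [-1.7 -4. ]
psi now 94.0 turn z -12.0 deg; then shift cm [-0.02  0.17  4.97] dist 5.0 pos [641.3  99.7 192.7] tilt 0.14 q6 -5.0 t 18.2 F [-0.9 -0.6 -0.1] T [-0.09  0.08  0.01] w 66.2 g 0.0
[641.3  99.7 192.7]
bar n 2034 centre [652.  102.3] size 19 55 heading 101.8 z 150.7 slopes [-1.8 -4. ]
[641.3  99.7 192.8]
bar n 2033 centre [652.2 102.3] size 19 56 heading 101.4 z 150.74 slopes [-2.4 -4.2]
[641.4  99.7 193.1]
bar n 2030 centre [652.1 102.1] size 19 56 heading 101.6 z 150.79 slopes [-1.9 -3.9]
[641.5  99.7 193.3]
bar n 2017 centre [652.1 102.3] size 19 56 heading 101.5 z 150.71 slopes [-2.1 -4. ]
```

move_arm(deltas=[0,0,0,0,0,-7.5,-0.5,0,1.09,2,0,0,0,-0.5,0,0,2,0,0,0,-0.5,0,0,1.3,0,0,0,-0.5,0,0,0,0,0,0,-0.5,0,0,0,0,0,0,-0.5])

```text
time: 19.2
position: [0.6528, 0.1019, 0.1423]
ee_rot: [0.001, 0.633, 0.774, 0.0]
ft_force: [0.3, 0.2, -0.0]
grip_width: 0.0659
grasp_force: 0.0
```

```bash
python3 - <<'E'
from h import *
plan(652,102.2,138,101.5);lidyaw()
E
```

```text
psi now 101.5 turn z -0.0 deg; then shift cm [ 0.05 -0.07  0.43] dist 0.4 pos [652.8 101.9 142.3] tilt 0.07 q6 -13.0 t 19.2 F [ 0.3  0.2 -0. ] T [-0.07  0.1   0.03] w 65.9 g 0.0
bar yaw in tool (+=cw) deg [np.float64(1.9), np.float64(-13.0)] mean y -2.8
bar top plane slope deg [1.2 2.2] z -9.55 world z top 151.8
cap 2479 x [-29.1  27.3] y [-34.9  34.4] z 17.6
```

move_arm(deltas=[0,-0.07,0.3,0,0,0,-0.5,0,0,0,0,0,0,0,0,0,0,0,0,0,1,0,0,0,0,0,0,1,0,0,0,0,0,0,1,0,0,0,0,0,0,1,0,0,0,0,0,0,1])

```text
time: 20.12
position: [0.6506, 0.1015, 0.1384]
ee_rot: [-0.001, 0.633, 0.774, -0.002]
ft_force: [-6.8, -1.7, 3.3]
grip_width: 0.0195
grasp_force: 29.0
```

```bash
python3 - <<'E'
from h import *
plan(644,100,138,101.5);lidyaw()
E
```

```text
psi now 101.5 turn z -0.0 deg; then shift cm [-0.02 -0.68  0.04] dist 0.7 pos [650.6 101.5 138.4] tilt 0.23 q6 -13.0 t 20.1 F [-6.8 -1.7  3.3] T [-0.45  1.52  0.02] w 19.5 g 29.0
bar yaw in tool (+=cw) deg [np.float64(6.4), np.float64(-2.6)] mean y 1.1
bar top plane slope deg [2.1 3.4] z -12.35 world z top 150.7
bar 1884 x [-9.9 26.4] y [-10.9  11.8] z -12.6
cap 1733 x [-25.5  30. ] y [-33.8  16. ] z 15.4
```

move_arm(deltas=[0,-0.15,-0.11,0,0,-8,1,0,-0.15,-0.11,0,0,-8,1,0,-0.15,-0.11,0,0,-8,1,0,-0.15,-0.11,0,0,-8,1,0,0,0,0,0,0,1])

```text
time: 20.8
position: [0.6458, 0.0996, 0.1422]
ee_rot: [-0.001, 0.396, 0.918, -0.0]
ft_force: [-4.9, 1.0, -0.2]
grip_width: 0.0178
grasp_force: 29.9
```

```bash
python3 - <<'E'
from h import *
plan(644,100,138,101.5);lidyaw()
E
```

```text
psi now 133.4 turn z 31.9 deg; then shift cm [ 0.08 -0.17  0.42] dist 0.5 pos [645.8  99.6 142.2] tilt 0.13 q6 -45.0 t 20.8 F [-4.9  1.  -0.2] T [0.21 0.98 0.09] w 17.8 g 29.9
bar yaw in tool (+=cw) deg [np.float64(2.8), np.float64(-2.3)] mean y 0.4
bar top plane slope deg [1.6 0.8] z -11.28 world z top 153.5
bar 911 x [-10.6  22.6] y [-11.3  11.4] z -12.0
cap 1902 x [-5.6 30.2] y [-30.8  31.2] z 18.8
```

move_arm(deltas=[0,0,0,0,0,0,-0.5,0,0,0,0,0,0,-0.5,0,0,0,0,0,0,-0.5,0,0,-2.5,0,0,0,-0.5,0,0,-2.5,0,0,0,-0.5,0,0,0,0,0,0,-0.5,0,0,0,0,0,0,-0.5])

```text
time: 21.72
position: [0.646, 0.0993, 0.1916]
ee_rot: [-0.001, 0.395, 0.919, -0.0]
ft_force: [-0.9, 0.1, -0.9]
grip_width: 0.0661
grasp_force: 0.0
```

```bash
python3 - <<'E'
from h import *
lidat(644,100,153);plan(644,100,142,133.4)
E
```

```text
bar n 2032 centre [645.5 100.1] size 18 56 heading 133.8 z 153.37 slopes [ 0.7 -1.1]
psi now 133.4 turn z 0.0 deg; then shift cm [ 0.18 -0.1   4.94] dist 4.9 pos [645.9  99.3 191.4] tilt 0.12 q6 -45.0 t 21.8 F [ 0.2 -0.6 -0.1] T [-0.04  0.03  0.  ] w 66.2 g 0.0
```

move_arm(deltas=[0.09,0.02,2.5,0,0,0,-0.5,0,0,2.5,0,0,0,-0.5,0,0,0.15,0,0,0,-0.5,0,0,0,0,0,0,0,0,0,0,0,0,0,1,0,0,0,0,0,0,1,0,0,0,0,0,0,1,0,0,0,0,0,0,1])

```text
time: 22.78
position: [0.6459, 0.1001, 0.1415]
ee_rot: [0.0, 0.395, 0.919, -0.0]
ft_force: [-1.6, -0.8, 2.2]
grip_width: 0.0181
grasp_force: 1.0
```

```bash
python3 - <<'E'
from h import *
plan(644,100,142,133.4);lidyaw()
E
```

```text
psi now 133.5 turn z 0.1 deg; then shift cm [ 0.12 -0.15 -0.05] dist 0.2 pos [645.9 100.1 141.5] tilt 0.01 q6 -45.0 t 22.8 F [-1.6 -0.8  2.2] T [-0.24  0.3  -0.02] w 18.1 g 1.0
bar yaw in tool (+=cw) deg [np.float64(2.8), np.float64(-2.9)] mean y 0.4
bar top plane slope deg [-0.4  0.4] z -12.05 world z top 153.5
bar 1940 x [-10.3  26.3] y [-10.8  10.9] z -12.2
cap 2670 x [-4.4 31.1] y [-31.3  31. ] z 18.0
```

move_arm(deltas=[0,0,0,0,0,0,1,0,0.02,0.08,0,0,6,1,0,0.02,0.08,0,0,6,1,0,0.02,0.08,0,0,6,1,0,0.02,0.08,0,0,6,1,0,0.02,0.08,0,0,6,1,0,0,0,0,0,0,1])

```text
time: 23.7
position: [0.6469, 0.0999, 0.14]
ee_rot: [0.001, 0.619, 0.785, -0.0]
ft_force: [-7.3, -4.8, 16.4]
grip_width: 0.0193
grasp_force: 32.0
```

```bash
python3 - <<'E'
from h import *
plan(644,100,142,133.4);lidyaw()
E
```

```text
psi now 103.5 turn z -29.9 deg; then shift cm [ 0.21 -0.21 -0.2 ] dist 0.4 pos [646.9  99.9 140. ] tilt 0.17 q6 -15.0 t 23.7 F [-7.3 -4.8 16.4] T [-0.91  1.36  0.77] w 19.3 g 32.0
bar yaw in tool (+=cw) deg [np.float64(-2.1), np.float64(-9.1)] mean y -0.1
bar top plane slope deg [1.  1.2] z -12.01 world z top 152.0
bar 1920 x [-10.2  26.9] y [-10.9  11.5] z -12.2
cap 2630 x [-25.1  31.6] y [-31.7  30.5] z 18.1
```

move_arm(deltas=[0,-0.03,-0.05,0,0,-8,1,0,-0.03,-0.07,0,0,-8,1,0,-0.03,-0.07,0,0,-8,1,0,-0.03,-0.08,0,0,-8,1,0,-0.03,-0.08,0,0,-8,1,0,-0.03,-0.1,0,0,-8,1,0,-0.03,-0.1,0,0,-8,1,0,-0.03,-0.1,0,0,-8,1,0,-0.03,-0.1,0,0,-8,1,0,0,0,0,0,0,1])

```text
time: 25.0
position: [0.6454, 0.1003, 0.1461]
ee_rot: [0.001, 0.039, 0.999, 0.001]
ft_force: [0.2, 5.5, 6.0]
grip_width: 0.018
grasp_force: 29.9
```

```bash
python3 - <<'E'
from h import *
plan(644,100,142,175);lidyaw()
E
```

```text
psi now 175.6 turn z 0.6 deg; then shift cm [ 0.14 -0.04  0.41] dist 0.4 pos [645.4 100.3 146.1] tilt 0.19 q6 -87.0 t 25.0 F [0.2 5.5 6. ] T [ 1.15  0.21 -0.16] w 18.0 g 29.9
bar yaw in tool (+=cw) deg [np.float64(2.0), np.float64(-2.4)] mean y -0.0
bar top plane slope deg [-0.1  0. ] z -12.19 world z top 158.3
bar 2151 x [-10.4  27.4] y [-10.7  10.6] z -12.3
cap 2775 x [-4.1 32.1] y [-31.4  31. ] z 17.8
```

move_arm(deltas=[0,0,-1,0,0,0.5,1,0,0,-2,0,0,0,1,0.02,-2.4,0,0,0,0,1,0.02,-2.4,0,0,0,0,1,0.02,-2.4,0,0,0,0,1,0.02,-2.4,0,0,0,0,1,0.01,-2.43,0,0,0,0,1,0,0,0,0,0,0,1,0,0,1,0,0,0,1,0,0,1.3,0,0,0,1,0,0,0.2,0,0,0,1,0,0,0.2,0,0,0,1,0,0,0.2,0,0,0,1,0,0,0,0,0,0,1])

```text
time: 26.8
position: [0.6338, -0.0208, 0.1467]
ee_rot: [0.001, 0.044, 0.999, -0.0]
ft_force: [-0.9, 0.7, 3.2]
grip_width: 0.0176
grasp_force: 29.9
```

```bash
python3 - <<'E'
from h import *
plan(634.2,-19.5,146,175.1);lidyaw()
E
```

```text
psi now 175.0 turn z -0.1 deg; then shift cm [-0.03  0.13  0.07] dist 0.2 pos [633.8 -20.8 146.7] tilt 0.08 q6 -97.0 t 26.8 F [-0.9  0.7  3.2] T [0.18 0.15 0.01] w 17.6 g 29.9
bar yaw in tool (+=cw) deg [np.float64(2.3), np.float64(-2.0)] mean y -0.0
bar top plane slope deg [-0.  -0.2] z -12.16 world z top 158.8
bar 2146 x [-10.4  27.4] y [-10.7  10.6] z -12.3
cap 2792 x [-4.5 32. ] y [-31.7  31.1] z 17.9
```

move_arm(deltas=[0,0.01,0.107,0,0,8,1,0,0.01,0.107,0,0,8,1,0,0.01,0.107,0,0,8,1,0,0.01,0.107,0,0,8,1,0,0.01,0.107,0,0,8,1,0,0.01,0.107,0,0,8,1,0,0,0,0,0,0,1])

```text
time: 27.72
position: [0.6341, -0.0205, 0.1401]
ee_rot: [0.001, 0.446, 0.895, 0.0]
ft_force: [1.1, -0.3, 4.6]
grip_width: 0.0177
grasp_force: 29.9
```

```bash
python3 - <<'E'
from h import *
plan(634.2,-19.5,146,175.1);lidyaw()
E
```

```text
psi now 127.0 turn z -48.1 deg; then shift cm [ 0.    0.1  -0.59] dist 0.6 pos [634.1 -20.5 140.1] tilt 0.09 q6 -49.0 t 27.7 F [ 1.1 -0.3  4.6] T [ 0.06 -0.01 -0.03] w 17.7 g 29.9
bar yaw in tool (+=cw) deg [np.float64(2.0), np.float64(-1.8)] mean y 0.4
bar top plane slope deg [-0.   0.8] z -12.17 world z top 152.3
bar 2159 x [-10.4  27.5] y [-10.8  10.8] z -12.3
cap 2783 x [-4.3 32.1] y [-31.3  31.5] z 17.9
```

move_arm(deltas=[0,0.01,0.093,0,0,7,1,0,0.01,0.093,0,0,7,1,0,0.01,0.093,0,0,7,1,0,0.01,0.08,0,0,7,1,0,0,0,0,0,0,1])

```text
time: 28.4
position: [0.6341, -0.0201, 0.1364]
ee_rot: [0.0, 0.649, 0.761, 0.0]
ft_force: [-2.6, 0.1, 6.4]
grip_width: 0.0175
grasp_force: 29.9
```

```bash
python3 - <<'E'
from h import *
plan(634.2,-19.5,146,175.1);lidyaw()
E
```

```text
psi now 99.1 turn z -76.0 deg; then shift cm [-0.01  0.06 -0.96] dist 1.0 pos [634.1 -20.1 136.4] tilt 0.02 q6 -21.0 t 28.4 F [-2.6  0.1  6.4] T [0.14 0.41 0.  ] w 17.5 g 29.9
bar yaw in tool (+=cw) deg [np.float64(1.6), np.float64(-2.2)] mean y 0.5
bar top plane slope deg [0.1 0.9] z -12.25 world z top 148.7
bar 2215 x [-10.2  27.6] y [-10.5  10.9] z -12.3
cap 2785 x [-4.4 32.4] y [-31.   31.7] z 17.8
```

move_arm(deltas=[0,0,0,0,0,0,-0.5,0,0,0,0,0,0,-0.5,0,0,0,0,0,0,-0.5,0,0,-3.5,0,0,0,-0.5,0,0,-3.5,0,0,0,-0.5,0,0,0,0,0,0,-0.5,0,0,0,0,0,0,-0.5])

```text
time: 29.32
position: [0.6337, -0.0201, 0.2047]
ee_rot: [-0.001, 0.65, 0.76, -0.0]
ft_force: [-0.3, -0.3, -0.9]
grip_width: 0.0664
grasp_force: 0.0
```

```bash
python3 - <<'E'
from h import *
lidat(634,-20,149)
im,d=get_image("top")
for b in bars(im,pose("top")):
    if 390<b[1][0]<500 and b[2][0]<65 and b[2][1]<65: print(b)
plan(440,-33.5,130,111.5)
E
```

```text
bar n 1737 centre [634.5 -18.8] size 18 56 heading 99.8 z 148.44 slopes [-0.7 -1. ]
(array([360., 207.]), (423.4, -262.7), (22, 57), np.float32(132.4))
(array([317., 198.]), (449.8, -157.0), (22, 59), np.float32(146.0))
psi now 99.0 turn z -12.5 deg; then shift cm [  5.85 -18.51   7.44] dist 20.8 pos [633.7 -20.1 204.4] tilt 0.14 q6 -21.0 t 29.4 F [-0.2 -0.3 -0.6] T [-0.06  0.   -0.05] w 65.6 g 0.0
```

move_arm(deltas=[0,0,0,0,0,-6.2,-0.5,0,0,0,0,0,-6.3,-0.5,1.17,-3.7,0,0,0,0,-0.5,1.17,-3.7,0,0,0,0,-0.5,1.17,-3.7,0,0,0,0,-0.5,1.17,-3.7,0,0,0,0,-0.5,1.17,-3.7,0,0,0,0,-0.5,0,0,4,0,0,0,-0.5,0,0,4,0,0,0,-0.5,0,0,2.4,0,0,0,-0.5,0,0,0,0,0,0,-0.5,0,0,0,0,0,0,-0.5])

```text
time: 30.92
position: [0.4408, -0.0335, 0.1025]
ee_rot: [0.0, 0.563, 0.826, 0.0]
ft_force: [-0.7, 0.8, -0.1]
grip_width: 0.0661
grasp_force: 0.0
```

```bash
python3 - <<'E'
from h import *
lidat(440,-33,57)
plan(440,-33.5,43,111.5)
E
```

```text
bar n 1867 centre [441.7 -34. ] size 18 55 heading 111.0 z 56.53 slopes [ 0.4 -1.1]
psi now 111.5 turn z -0.0 deg; then shift cm [ 0.04 -0.09  5.97] dist 6.0 pos [441.  -33.5 102.7] tilt 0.08 q6 -41.0 t 31.0 F [ 1.   0.5 -0. ] T [ 0.02 -0.02 -0.01] w 66.2 g 0.0
```

move_arm(deltas=[-0.07,0.05,2,0,0,0.5,-0.5,0,0,2,0,0,0,-0.5,0,0,1.95,0,0,0,-0.5,0,0,0,0,0,0,-0.5,0,0,0,0,0,0,1,0,0,0,0,0,0,1,0,0,0,0,0,0,1,0,0,0,0,0,0,1,0,0,0,0,0,0,1,0,0,-3,0,0,0,1,0,0,-5,0,0,0,1,0,0,-6,0,0,0,1,0,0,0,0,0,0,1])

```text
time: 32.6
position: [0.4428, -0.0343, 0.1858]
ee_rot: [0.004, 0.567, 0.824, 0.001]
ft_force: [-0.0, 0.4, -1.4]
grip_width: 0.0174
grasp_force: 30.0
```

```bash
python3 - <<'E'
from h import *
lidyaw();plan(615.5,-258.6,186,175.1);plan(625.3,-139,186,175.1);plan(645.1,100,186,175.1)
E
```

```text
bar yaw in tool (+=cw) deg [np.float64(1.8), np.float64(-3.1)] mean y 0.4
bar top plane slope deg [-1.   0.1] z -14.26 world z top 200.0
bar 2624 x [-26.6  26.6] y [-10.5  10.8] z -14.2
cap 2769 x [-5.8 31.3] y [-31.2  32.2] z 15.7
psi now 111.0 turn z -64.1 deg; then shift cm [-19.24 -20.9   -0.27] dist 28.4 pos [441.6 -34.  183.3] tilt 0.17 q6 -41.0 t 32.6 F [-0.2 -0.6 -1.5] T [-0.08  0.05  0.05] w 17.8 g 30.0
psi now 111.0 turn z -64.1 deg; then shift cm [-19.2   -8.9   -0.27] dist 21.2 pos [441.6 -34.  183.3] tilt 0.17 q6 -41.0 t 32.6 F [-0.2 -0.6 -1.5] T [-0.08  0.05  0.05] w 17.8 g 30.0
psi now 111.0 turn z -64.1 deg; then shift cm [-19.13  15.09  -0.27] dist 24.4 pos [441.6 -34.  183.3] tilt 0.17 q6 -41.0 t 32.6 F [-0.2 -0.6 -1.5] T [-0.08  0.05  0.05] w 17.8 g 30.0
```

move_arm(deltas=[0,0,0,0,0,-10.7,1,0,0,0,0,0,-10.7,1,0,0,0,0,0,-10.7,1,0,0,0,0,0,-10.7,1,0,0,0,0,0,-10.7,1,0,0,0,0,0,-10.6,1,-3.8,-1.78,0,0,0,0,1,-3.8,-1.78,0,0,0,0,1,-3.8,-1.78,0,0,0,0,1,-3.8,-1.78,0,0,0,0,1,-3.8,-1.78,0,0,0,0,1,0,0,0,0,0,0,1,0,0,0,0,0,0,1,0,0,2,0,0,0,1,0,0,1.5,0,0,0,1,0,0,0.2,0,0,0,1,0,0,0.2,0,0,0,1,0,0,0,0,0,0,1])

```text
time: 34.9
position: [0.623, -0.1389, 0.1439]
ee_rot: [0.0, 0.043, 0.999, -0.0]
ft_force: [-0.9, 0.5, 1.9]
grip_width: 0.0179
grasp_force: 30.0
```

```bash
python3 - <<'E'
from h import *
plan(623.3,-138.9,144.3,175.1);lidyaw()
E
```

```text
psi now 175.1 turn z -0.0 deg; then shift cm [-0.03 -0.   -0.04] dist 0.0 pos [ 623.  -138.9  143.9] tilt 0.04 q6 -108.0 t 34.9 F [-0.9  0.5  1.9] T [ 0.18  0.15 -0.02] w 17.9 g 30.0
bar yaw in tool (+=cw) deg [np.float64(1.9), np.float64(-2.7)] mean y -0.1
bar top plane slope deg [-1.  -0.2] z -14.17 world z top 158.1
bar 2632 x [-26.9  26.5] y [-10.5  10.5] z -14.1
cap 2787 x [-6.  31.2] y [-31.7  31.6] z 15.8
```

Seated on the thread. Now I screw it 48°.

move_arm(deltas=[0,0.015,0.107,0,0,8,1,0,0.015,0.107,0,0,8,1,0,0.015,0.107,0,0,8,1,0,0.015,0.107,0,0,8,1,0,0.015,0.107,0,0,8,1,0,0.015,0.107,0,0,8,1,0,0,0,0,0,0,1])

```text
time: 35.83
position: [0.6236, -0.1383, 0.1376]
ee_rot: [0.001, 0.445, 0.895, -0.0]
ft_force: [-0.4, -0.4, 3.8]
grip_width: 0.0178
grasp_force: 30.0
```

```bash
python3 - <<'E'
from h import *
plan(623.3,-138.9,144.3,175.1);lidyaw()
E
```

```text
psi now 127.1 turn z -48.0 deg; then shift cm [ 0.03 -0.06 -0.67] dist 0.7 pos [ 623.6 -138.3  137.6] tilt 0.1 q6 -60.0 t 35.8 F [-0.4 -0.4  3.8] T [-0.14 -0.06 -0.04] w 17.8 g 30.0
bar yaw in tool (+=cw) deg [np.float64(1.8), np.float64(-2.7)] mean y 0.3
bar top plane slope deg [-0.7 -0. ] z -14.16 world z top 151.8
bar 2620 x [-23.6  26.5] y [-10.4  10.7] z -14.1
cap 2762 x [-6.1 31.1] y [-31.3  32. ] z 15.8
```

move_arm(deltas=[0,0.015,0.093,0,0,7,1,0,0.015,0.093,0,0,7,1,0,0.015,0.093,0,0,7,1,0,0.015,0.09,0,0,7,1,0,0,0,0,0,0,1,0,0,0,0,0,0,-0.5,0,0,0,0,0,0,-0.5,0,0,0,0,0,0,-0.5,0,0,-3.5,0,0,0,-0.5,0,0,-3.5,0,0,0,-0.5,0,0,0,0,0,0,-0.5,0,0,0,0,0,0,-0.5])

```text
time: 37.38
position: [0.6234, -0.1377, 0.2021]
ee_rot: [-0.001, 0.649, 0.761, -0.0]
ft_force: [-0.3, 0.8, 0.5]
grip_width: 0.0661
grasp_force: 0.0
```

```bash
python3 - <<'E'
from h import *
lidat(624,-139,149)
im,d=get_image("top")
for b in bars(im,pose("top")):
    if 390<b[1][0]<500 and b[2][0]<65 and b[2][1]<65: print(b)
plan(448.5,-157,103,146)
plan(422.5,-262,103,132.5)
E
```

```text
bar n 1742 centre [ 625.  -138.2] size 18 55 heading 98.6 z 148.48 slopes [ 0.1 -1.2]
(array([362., 205.]), (423.4, -262.7), (22, 57), np.float32(132.5))
psi now 99.1 turn z -46.9 deg; then shift cm [ 13.41 -11.38   9.87] dist 20.2 pos [ 623.3 -137.7  201.7] tilt 0.14 q6 -32.0 t 37.5 F [ 0.1 -0.6  0.1] T [-0.05  0.06  0.01] w 66.3 g 0.0
psi now 99.1 turn z -33.4 deg; then shift cm [  4.4  -23.2    9.87] dist 25.6 pos [ 623.3 -137.7  201.7] tilt 0.14 q6 -32.0 t 37.5 F [ 0.1 -0.6  0.1] T [-0.05  0.06  0.01] w 66.3 g 0.0
```

move_arm(deltas=[0,0,0,0,0,-9.4,-0.5,0,0,0,0,0,-9.4,-0.5,0,0,0,0,0,-9.4,-0.5,0,0,0,0,0,-9.4,-0.5,0,0,0,0,0,-9.4,-0.5,3.35,-2.85,0,0,0,0,-0.5,3.35,-2.85,0,0,0,0,-0.5,3.35,-2.85,0,0,0,0,-0.5,3.35,-2.85,0,0,0,0,-0.5,0,0,4,0,0,0,-0.5,0,0,3.8,0,0,0,-0.5,0,0,2,0,0,0,-0.5,0,0,0,0,0,0,-0.5,0,0,0,0,0,0,-0.5])

```text
time: 39.22
position: [0.4492, -0.1578, 0.1058]
ee_rot: [0.0, 0.292, 0.956, -0.0]
ft_force: [0.3, 0.8, 0.4]
grip_width: 0.0658
grasp_force: 0.0
```

```bash
python3 - <<'E'
from h import *
lidat(448,-157,57)
plan(448.5,-157,43,146)
E
```

```text
bar n 1816 centre [ 449.2 -158.6] size 18 56 heading 147.9 z 56.54 slopes [ 0.7 -1. ]
psi now 146.1 turn z 0.1 deg; then shift cm [0.11 0.02 6.3 ] dist 6.3 pos [ 449.3 -157.8  106. ] tilt 0.07 q6 -90.0 t 39.3 F [0.9 0.3 0.8] T [ 0.02 -0.03  0.01] w 66.1 g 0.0
```

move_arm(deltas=[-0.13,-0.07,2,0,0,-1.8,-0.5,0,0,2,0,0,0,-0.5,0,0,2.25,0,0,0,-0.5,0,0,0,0,0,0,-0.5,0,0,0,0,0,0,1,0,0,0,0,0,0,1,0,0,0,0,0,0,1,0,0,0,0,0,0,1,0,0,0,0,0,0,1,0,0,-3,0,0,0,1,0,0,-5,0,0,0,1,0,0,-6,0,0,0,1,0,0,0,0,0,0,1,0,0,0,0,0,0,1])

```text
time: 41.02
position: [0.4492, -0.1586, 0.1817]
ee_rot: [-0.001, 0.277, 0.961, 0.0]
ft_force: [0.1, -0.2, -1.8]
grip_width: 0.0177
grasp_force: 30.0
```

```bash
python3 - <<'E'
from h import *
lidyaw();plan(614.4,-258.4,186,175.1);plan(645.1,100,186,175.1)
E
```

```text
bar yaw in tool (+=cw) deg [np.float64(2.4), np.float64(-2.6)] mean y 0.2
bar top plane slope deg [-0.9  0.3] z -13.87 world z top 195.6
bar 2639 x [-9.4 27.4] y [-10.4  10.5] z -13.8
cap 2878 x [-5.2 32.2] y [-31.3  31.9] z 16.1
psi now 147.9 turn z -27.2 deg; then shift cm [-17.33  -8.54  -0.48] dist 19.3 pos [ 449.  -158.5  181.2] tilt 0.16 q6 -91.0 t 41.1 F [-0.3  0.9 -1.1] T [0.02 0.05 0.02] w 17.7 g 30.0
psi now 147.9 turn z -27.2 deg; then shift cm [-17.33  27.43  -0.48] dist 32.5 pos [ 449.  -158.5  181.2] tilt 0.16 q6 -91.0 t 41.1 F [-0.3  0.9 -1.1] T [0.02 0.05 0.02] w 17.7 g 30.0
```

move_arm(deltas=[0,0,0,0,0,-9.1,1,0,0,0,0,0,-9.1,1,0,0,0,0,0,-9,1,-3.46,-1.7,0,0,0,0,1,-3.46,-1.7,0,0,0,0,1,-3.46,-1.7,0,0,0,0,1,-3.46,-1.7,0,0,0,0,1,-3.46,-1.7,0,0,0,0,1,0,0,0,0,0,0,1,0,0,0,0,0,0,1,0,0,2,0,0,0,1,0,0,1.25,0,0,0,1,0,0,0.2,0,0,0,1,0,0,0.2,0,0,0,1,0,0,0,0,0,0,1])

```text
time: 42.95
position: [0.6147, -0.2586, 0.1466]
ee_rot: [0.0, 0.043, 0.999, -0.0]
ft_force: [0.1, -0.2, -1.1]
grip_width: 0.0178
grasp_force: 30.0
```

```bash
python3 - <<'E'
from h import *
plan(614.1,-258,144.6,175.1);lidyaw()
E
```

```text
psi now 175.1 turn z -0.0 deg; then shift cm [0.07 0.05 0.2 ] dist 0.2 pos [ 614.7 -258.6  146.6] tilt 0.04 q6 -118.0 t 43.0 F [ 0.1 -0.2 -1.1] T [ 0.05 -0.02  0.01] w 17.8 g 30.0
bar yaw in tool (+=cw) deg [np.float64(2.0), np.float64(-2.3)] mean y 0.1
bar top plane slope deg [-0.7  0.2] z -13.79 world z top 160.4
bar 2641 x [-9.4 27.5] y [-10.4  10.5] z -13.8
cap 2896 x [-5.3 32.2] y [-31.6  31.6] z 16.2
```

move_arm(deltas=[0.04,0.04,0.13,0,0,0,1,0,0,0.1,0,0,0,1,0,0.01,0.107,0,0,8,1,0,0.01,0.107,0,0,8,1,0,0.01,0.107,0,0,8,1,0,0.01,0.107,0,0,8,1,0,0.01,0.107,0,0,8,1,0,0.01,0.107,0,0,8,1,0,0,0,0,0,0,1])

```text
time: 44.12
position: [0.6152, -0.2578, 0.1395]
ee_rot: [0.002, 0.446, 0.895, -0.0]
ft_force: [-2.3, 1.7, 8.8]
grip_width: 0.0179
grasp_force: 30.0
```

```bash
python3 - <<'E'
from h import *
plan(614.1,-258,144.6,175.1);lidyaw()
E
```

```text
psi now 127.0 turn z -48.1 deg; then shift cm [ 0.1  -0.03 -0.51] dist 0.5 pos [ 615.2 -257.8  139.5] tilt 0.18 q6 -70.0 t 44.1 F [-2.3  1.7  8.8] T [ 0.15  0.3  -0.01] w 17.9 g 30.0
bar yaw in tool (+=cw) deg [np.float64(2.2), np.float64(-2.3)] mean y 0.4
bar top plane slope deg [-0.7  0.3] z -13.85 world z top 153.4
bar 2647 x [-9.3 27.7] y [-10.5  10.7] z -13.8
cap 2894 x [-5.1 32.2] y [-31.2  32. ] z 16.1
```

move_arm(deltas=[0,0.01,0.06,0,0,5,1,0,0.01,0.06,0,0,5,1,0,0,0,0,0,0,1])

```text
time: 44.55
position: [0.615, -0.2579, 0.1391]
ee_rot: [0.001, 0.522, 0.853, -0.001]
ft_force: [-6.7, 2.5, 13.8]
grip_width: 0.0182
grasp_force: 30.3
```

```bash
python3 - <<'E'
from h import *
plan(614.1,-258,144.6,175.1);lidyaw()
E
```

```text
psi now 117.1 turn z -58.0 deg; then shift cm [ 0.09 -0.01 -0.55] dist 0.6 pos [ 615.  -257.9  139.1] tilt 0.19 q6 -60.0 t 44.5 F [-6.7  2.5 13.8] T [-0.07  1.12  0.51] w 18.2 g 30.3
bar yaw in tool (+=cw) deg [np.float64(1.1), np.float64(-2.7)] mean y 0.4
bar top plane slope deg [-0.1  0.3] z -13.76 world z top 152.9
bar 2641 x [-9.1 27.7] y [-10.4  10.8] z -13.7
cap 2852 x [-5.4 32.1] y [-31.2  31.9] z 16.3
```

move_arm(deltas=[0,-0.01,-0.06,0,0,-7.25,1,0,-0.01,-0.08,0,0,-7.25,1,0,-0.01,-0.09,0,0,-7.25,1,0,-0.01,-0.09,0,0,-7.25,1,0,-0.01,-0.09,0,0,-7.25,1,0,-0.01,-0.09,0,0,-7.25,1,0,-0.01,-0.09,0,0,-7.25,1,0,-0.01,-0.09,0,0,-7.25,1,0,0,-0.1,0,0,0,1,0,0,-1,0,0,0,1,0,0,-2,0,0,0,1,0,0,-3,0,0,0,1,0,0,0,0,0,0,1,0,0,0,0,0,0,1])

```text
time: 46.35
position: [0.6139, -0.2578, 0.2028]
ee_rot: [-0.001, 0.043, 0.999, 0.0]
ft_force: [-0.2, 0.1, -0.7]
grip_width: 0.0177
grasp_force: 30.0
```

```bash
python3 - <<'E'
from h import *
plan(644.4,100.3,146,175.1);lidyaw()
E
```

```text
psi now 175.0 turn z -0.1 deg; then shift cm [2.000e-02 3.594e+01 5.680e+00] dist 36.4 pos [ 613.9 -257.8  202.8] tilt 0.1 q6 -118.0 t 46.4 F [-0.2  0.1 -0.7] T [ 0.07 -0.04  0.02] w 17.7 g 30.0
bar yaw in tool (+=cw) deg [np.float64(2.0), np.float64(-2.7)] mean y -0.1
bar top plane slope deg [-0.7  0.5] z -13.75 world z top 216.6
bar 2628 x [-9.5 27.6] y [-10.5  10.4] z -13.7
cap 2879 x [-4.8 32.2] y [-31.6  31.7] z 16.2
```

move_arm(deltas=[0,3.99,0,0,0,0,1,0,3.99,0,0,0,0,1,0,3.99,0,0,0,0,1,0,3.99,0,0,0,0,1,0,3.99,0,0,0,0,1,0,3.99,0,0,0,0,1,0,3.99,0,0,0,0,1,0,3.99,0,0,0,0,1,0.02,3.99,0,0,0,0,1,0,0,0,0,0,0,1,0,0,1.8,0,0,0,1,0,0,1.8,0,0,0,1,0,0,1.8,0,0,0,1,0,0,0.2,0,0,0,1,0,0,0.2,0,0,0,1,0,0,0,0,0,0,1])

```text
time: 48.4
position: [0.6452, 0.0997, 0.1466]
ee_rot: [0.0, 0.043, 0.999, 0.0]
ft_force: [-0.4, 0.1, -1.2]
grip_width: 0.0179
grasp_force: 30.0
```

```bash
python3 - <<'E'
from h import *
plan(644.4,100.3,144.7,175.1);lidyaw()
E
```

```text
psi now 175.1 turn z -0.0 deg; then shift cm [0.09 0.06 0.19] dist 0.2 pos [645.2  99.7 146.6] tilt 0.05 q6 -87.0 t 48.4 F [-0.4  0.1 -1.2] T [-0.01  0.02  0.01] w 17.9 g 30.0
bar yaw in tool (+=cw) deg [np.float64(1.8), np.float64(-2.4)] mean y 0.0
bar top plane slope deg [-0.7  0.1] z -13.79 world z top 160.4
bar 2637 x [-9.5 27.5] y [-10.4  10.4] z -13.8
cap 2884 x [-5.1 32.2] y [-31.6  31.7] z 16.2
```

move_arm(deltas=[0.05,0.05,0.12,0,0,0,1,0,0,0.09,0,0,0,1,0,0.01,0.107,0,0,8,1,0,0.01,0.107,0,0,8,1,0,0.01,0.107,0,0,8,1,0,0.01,0.107,0,0,8,1,0,0.01,0.107,0,0,8,1,0,0.01,0.107,0,0,8,1,0,0,0,0,0,0,1])

```text
time: 49.58
position: [0.645, 0.1008, 0.1381]
ee_rot: [0.001, 0.445, 0.895, 0.0]
ft_force: [-0.6, -0.5, 2.5]
grip_width: 0.0176
grasp_force: 30.0
```

```bash
python3 - <<'E'
from h import *
plan(644.4,100.3,144.6,175.1);lidyaw()
E
```

```text
psi now 127.1 turn z -48.0 deg; then shift cm [ 0.06 -0.05 -0.65] dist 0.7 pos [645.  100.8 138.1] tilt 0.07 q6 -39.0 t 49.6 F [-0.6 -0.5  2.5] T [-0.14  0.02 -0.05] w 17.6 g 30.0
bar yaw in tool (+=cw) deg [np.float64(1.9), np.float64(-1.9)] mean y 0.3
bar top plane slope deg [-0.5  0.1] z -13.8 world z top 151.9
bar 2645 x [-9.4 27.7] y [-10.4  10.7] z -13.8
cap 2877 x [-5.4 32. ] y [-31.2  32.1] z 16.2
```

Passed the bind point. I'll finish the turn, release and look for the last lid.

move_arm(deltas=[0,0.01,0.093,0,0,7,1,0,0.01,0.093,0,0,7,1,0,0.01,0.093,0,0,7,1,0,0.01,0.09,0,0,7,1,0,0,0,0,0,0,1,0,0,0,0,0,0,-0.5,0,0,0,0,0,0,-0.5,0,0,0,0,0,0,-0.5,0,0,-3.5,0,0,0,-0.5,0,0,-3.5,0,0,0,-0.5,0,0,0,0,0,0,-0.5,0,0,0,0,0,0,-0.5])

```text
time: 51.12
position: [0.6447, 0.101, 0.2027]
ee_rot: [-0.001, 0.649, 0.761, -0.001]
ft_force: [-1.2, -1.0, 0.6]
grip_width: 0.0662
grasp_force: 0.0
```

```bash
python3 - <<'E'
from h import *
lidat(645,100,149)
im,d=get_image("top");cv2.imwrite("pics/top2.png",im[:,:,::-1])
for b in bars(im,pose("top")):
    if b[2][0]<65 and b[2][1]<65: print(b)
plan(422.5,-263,103,132.5)
E
```

```text
bar n 1745 centre [646.1 101.9] size 18 56 heading 98.5 z 148.42 slopes [ 0.4 -1. ]
(array([361., 205.]), (423.8, -262.4), (23, 57), np.float32(133.6))
(array([262., 117.]), (662.2, -20.4), (25, 64), np.float32(98.9))
psi now 99.1 turn z -33.4 deg; then shift cm [-11.83 -40.97   9.94] dist 43.8 pos [644.7 101.  202.4] tilt 0.15 q6 -10.0 t 51.2 F [-0.2  0.6 -0.4] T [-0.08  0.05 -0.01] w 65.9 g 0.0
```

```bash
python3 - <<'E'
from h import *
C=cloud(np.load("pics/top0.npy"),pose("top"))*1e3
m=(C[...,2]>12)&(C[...,1]<-305)&(C[...,0]<440)&(C[...,0]>300)&(C[...,1]>-480)
print(m.sum(),np.nanpercentile(C[m],[2,50,98],axis=0).round(0))
E
```

```text
426 [[ 355. -399.   16.]
 [ 380. -376.   28.]
 [ 405. -356.   91.]]
```

move_arm(deltas=[0,0,0,0,0,-8.35,-0.5,0,0,0,0,0,-8.35,-0.5,0,0,0,0,0,-8.35,-0.5,0,0,0,0,0,-8.35,-0.5,-1.18,-4.1,0,0,0,0,-0.5,-1.18,-4.1,0,0,0,0,-0.5,-1.18,-4.1,0,0,0,0,-0.5,-1.18,-4.1,0,0,0,0,-0.5,-1.18,-4.1,0,0,0,0,-0.5,-1.18,-4.1,0,0,0,0,-0.5,-1.18,-4.1,0,0,0,0,-0.5,-1.18,-4.1,0,0,0,0,-0.5,-1.18,-4.1,0,0,0,0,-0.5,-1.18,-4.1,0,0,0,0,-0.5,0,0,4,0,0,0,-0.5,0,0,3.6,0,0,0,-0.5,0,0,2,0,0,0,-0.5,0,0,0,0,0,0,-0.5,0,0,0,0,0,0,-0.5])

```text
time: 53.6
position: [0.4225, -0.263, 0.1085]
ee_rot: [0.0, 0.403, 0.915, -0.0]
ft_force: [-0.0, 0.1, 0.0]
grip_width: 0.0662
grasp_force: 0.0
```

```bash
python3 - <<'E'
from h import *
lidat(423,-262,57)
plan(422.5,-263,44,132.5)
E
```

```text
bar n 1769 centre [ 423.5 -264.4] size 18 56 heading 130.5 z 56.54 slopes [ 1.  -0.5]
psi now 132.5 turn z -0.0 deg; then shift cm [ 0.01 -0.    6.47] dist 6.5 pos [ 422.6 -263.1  108.7] tilt 0.08 q6 -88.0 t 53.6 F [ 0.5 -0.3  0.1] T [ 0.01 -0.03  0.05] w 65.9 g 0.0
```

move_arm(deltas=[-0.25,-0.02,2,0,0,2,-0.5,0,0,2,0,0,0,-0.5,0,0,2.45,0,0,0,-0.5,0,0,0,0,0,0,-0.5,0,0,0,0,0,0,1,0,0,0,0,0,0,1,0,0,0,0,0,0,1,0,0,0,0,0,0,1,0,0,0,0,0,0,1,0,0,-3,0,0,0,1,0,0,-5,0,0,0,1,0,0,-6,0,0,0,1,0,0,0,0,0,0,1,0,0,0,0,0,0,1])

```text
time: 55.4
position: [0.4234, -0.2644, 0.1824]
ee_rot: [-0.001, 0.419, 0.908, 0.0]
ft_force: [-0.2, 0.4, -2.3]
grip_width: 0.0178
grasp_force: 30.0
```

```bash
python3 - <<'E'
from h import *
lidyaw();plan(614.3,-257.8,186,175.1)
E
```

```text
bar yaw in tool (+=cw) deg [np.float64(2.1), np.float64(-1.8)] mean y 0.4
bar top plane slope deg [-0.6  0.3] z -13.18 world z top 195.5
bar 2551 x [-9.7 27.4] y [-10.6  10.7] z -13.2
cap 2902 x [-5.2 32.2] y [-31.3  32. ] z 16.8
psi now 130.5 turn z -44.6 deg; then shift cm [-18.98   2.28  -0.42] dist 19.1 pos [ 423.3 -264.3  181.8] tilt 0.17 q6 -86.0 t 55.5 F [-0.4 -0.1 -0.7] T [-0.04 -0.02 -0.  ] w 17.8 g 30.0
```

move_arm(deltas=[0,0,0,0,0,-8.92,1,0,0,0,0,0,-8.92,1,0,0,0,0,0,-8.92,1,0,0,0,0,0,-8.92,1,0,0,0,0,0,-8.92,1,-3.8,0.456,0,0,0,0,1,-3.8,0.456,0,0,0,0,1,-3.8,0.456,0,0,0,0,1,-3.8,0.456,0,0,0,0,1,-3.78,0.456,0,0,0,0,1,0,0,0,0,0,0,1,0,0,0,0,0,0,1,0,0,2,0,0,0,1,0,0,1.3,0,0,0,1,0,0,0.2,0,0,0,1,0,0,0.2,0,0,0,1,0,0,0.1,0,0,0,1,0,0,0,0,0,0,1])

```text
time: 57.7
position: [0.615, -0.2585, 0.1457]
ee_rot: [0.0, 0.043, 0.999, -0.0]
ft_force: [1.2, 1.1, -1.6]
grip_width: 0.0179
grasp_force: 30.0
```

```bash
python3 - <<'E'
from h import *
plan(614.3,-257.8,145.2,175.1);lidyaw()
E
```

```text
psi now 175.1 turn z -0.0 deg; then shift cm [0.07 0.06 0.05] dist 0.1 pos [ 615.  -258.5  145.7] tilt 0.03 q6 -118.0 t 57.7 F [ 1.2  1.1 -1.6] T [ 0.06 -0.03  0.04] w 17.9 g 30.0
bar yaw in tool (+=cw) deg [np.float64(2.3), np.float64(-2.1)] mean y -0.0
bar top plane slope deg [-0.7  0.1] z -13.15 world z top 158.8
bar 2548 x [-9.8 27.4] y [-10.5  10.5] z -13.2
cap 2873 x [-5.1 32.1] y [-31.7  31.6] z 16.9
```

move_arm(deltas=[0.04,0.05,0.1,0,0,0,1,0,0.01,0.107,0,0,8,1,0,0.01,0.107,0,0,8,1,0,0.01,0.107,0,0,8,1,0,0.01,0.107,0,0,8,1,0,0.01,0.107,0,0,8,1,0,0.01,0.107,0,0,8,1,0,0,0,0,0,0,1])

```text
time: 58.75
position: [0.6152, -0.2576, 0.139]
ee_rot: [0.001, 0.445, 0.895, -0.0]
ft_force: [0.0, 0.3, 5.1]
grip_width: 0.0176
grasp_force: 30.0
```

```bash
python3 - <<'E'
from h import *
plan(614.3,-257.8,145.2,175.1);lidyaw()
E
```

```text
psi now 127.1 turn z -48.0 deg; then shift cm [ 0.09 -0.03 -0.62] dist 0.6 pos [ 615.2 -257.6  139. ] tilt 0.13 q6 -70.0 t 58.8 F [0.  0.3 5.1] T [-0.11 -0.11  0.02] w 17.6 g 30.0
bar yaw in tool (+=cw) deg [np.float64(2.4), np.float64(-1.9)] mean y 0.3
bar top plane slope deg [-0.4  0.5] z -13.13 world z top 152.1
bar 2536 x [-9.8 27.4] y [-10.4  10.7] z -13.1
cap 2878 x [-5.1 32.2] y [-31.3  32. ] z 16.9
```

move_arm(deltas=[0,0.01,0.093,0,0,7,1,0,0.01,0.093,0,0,7,1,0,0.01,0.093,0,0,7,1,0,0.01,0.09,0,0,7,1,0,0,0,0,0,0,1,0,0,0,0,0,0,-0.5,0,0,0,0,0,0,-0.5,0,0,0,0,0,0,-0.5,0,0,-3.5,0,0,0,-0.5,0,0,-3.5,0,0,0,-0.5,0,0,0,0,0,0,-0.5,0,0,0,0,0,0,-0.5])

```text
time: 60.3
position: [0.6148, -0.257, 0.203]
ee_rot: [-0.001, 0.649, 0.761, -0.0]
ft_force: [-0.3, 0.5, -1.1]
grip_width: 0.0662
grasp_force: 0.0
```

```bash
python3 - <<'E'
from h import *
lidat(615,-258,149)
im,d=get_image("top");cv2.imwrite("pics/top3.png",im[:,:,::-1])
C=cloud(d,pose("top"))*1e3
for x,y in((646,101),(634.5,-19),(625,-138.5),(615,-258)):
    m=(np.hypot(C[...,0]-x,C[...,1]-y)<45)&(abs(C[...,2]-149)<10);print(m.sum(),np.nanmean(C[m],0).round(1),np.nanmedian(C[m][:,2]).round(1))
plan(437.5,349,245,138)
E
```

```text
bar n 1728 centre [ 615.8 -257. ] size 18 56 heading 99.7 z 148.51 slopes [ 0.3 -1.3]
203 [643.8 100.6 148.1] 148.6
203 [631.7 -17.9 147.8] 148.3
202 [ 622.6 -137.3  147.8] 148.2
0 [nan nan nan] nan
psi now 99.1 turn z -38.9 deg; then shift cm [53.72 33.17 -4.23] dist 63.3 pos [ 614.7 -257.   202.7] tilt 0.15 q6 -42.0 t 60.4 F [-0.  -0.5 -1.1] T [-0.05  0.02 -0.03] w 66.0 g 0.0<stdin>:6: RuntimeWarning: Mean of empty slice
  return np.nanmean(a, axis, out=out, keepdims=keepdims)
```

View pics/top3.png

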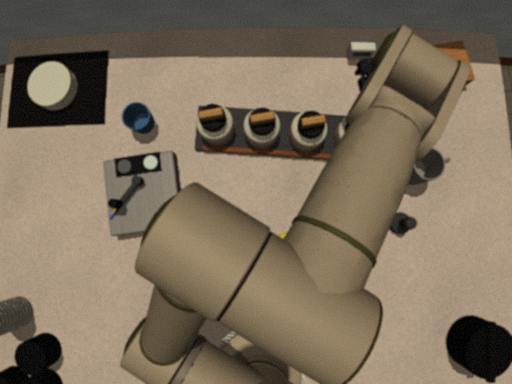

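All four bars are on the canisters (at (211,116), (262,118) and (312,121) in the picture, the fourth under the gripper), with all tops at 148–149 mm. The lever is on blue at (114,210). Next is the lever.

move_arm(deltas=[0,0,0,0,0,-9.75,-0.5,0,0,0,0,0,-9.75,-0.5,0,0,0,0,0,-9.75,-0.5,0,0,0,0,0,-9.75,-0.5,3.84,2.37,-0.3,0,0,0,-0.5,3.84,2.37,-0.3,0,0,0,-0.5,3.84,2.37,-0.3,0,0,0,-0.5,3.84,2.37,-0.3,0,0,0,-0.5,3.84,2.37,-0.3,0,0,0,-0.5,3.84,2.37,-0.3,0,0,0,-0.5,3.84,2.37,-0.3,0,0,0,-0.5,3.84,2.37,-0.3,0,0,0,-0.5,3.84,2.37,-0.3,0,0,0,-0.5,3.84,2.37,-0.3,0,0,0,-0.5,3.84,2.37,-0.3,0,0,0,-0.5,3.84,2.37,-0.3,0,0,0,-0.5,3.84,2.37,-0.3,0,0,0,-0.5,3.84,2.37,-0.3,0,0,0,-0.5,0,0,0,0,0,0,-0.5,0,0,0,0,0,0,-0.5])

```text
time: 62.9
position: [0.437, 0.3484, 0.2455]
ee_rot: [-0.0, 0.358, 0.934, -0.001]
ft_force: [-0.3, -0.2, 0.4]
grip_width: 0.066
grasp_force: 0.0
```

```bash
python3 - <<'E'
from h import *
plan(438.5,348,81,138)
st=monitor.observe();im,d=get_image("wrist");cam=pose("wrist",st);marks(im,cam);C=cloud(d,cam)*1e3
m=(C[...,2]>100)&(C[...,2]<116)&(np.hypot(C[...,0]-438,C[...,1]-348)<30);c=C[m];print("knob",m.sum(),c.mean(0).round(1),c.min(0).round(1),c.max(0).round(1))
E
```

```text
psi now 138.1 turn z 0.1 deg; then shift cm [-0.14  0.07 16.45] dist 16.5 pos [437.  348.4 245.5] tilt 0.08 q6 -21.0 t 62.9 F [-0.3 -0.2  0.4] T [-0.01 -0.    0.01] w 66.0 g 0.0
red [185. 200.] 62.0 [[403.1 251.8  46. ]]
yel [406. 301.] 58.5 [[711.9 379.8  62. ]]
yel [111. 298.] 51.5 [[432.3  74.3  62. ]]
yel [258. 160.] 35.5 [[425.6 358.1  62. ]]
knob 355 [440.4 346.4 108.1] [430.4 335.  100. ] [451.8 356.5 110.3]
```

move_arm(deltas=[-0.22,0.05,2.4,0,0,0,-0.5,0,0,4,0,0,0,-0.5,0,0,4,0,0,0,-0.5,0,0,4,0,0,0,-0.5,0,0,2,0,0,0,-0.5,0,0,0,0,0,0,1,0,0,0,0,0,0,1,0,0,0,0,0,0,1,0,0,0,0,0,0,1,0,0,0,0,0,0,1])

```text
time: 64.2
position: [0.4387, 0.3474, 0.0826]
ee_rot: [-0.0, 0.358, 0.934, -0.001]
ft_force: [-3.1, -3.2, 3.5]
grip_width: 0.0212
grasp_force: 30.0
```

```bash
python3 - <<'E'
from h import *
plan(439.5,347.2,81,138)
E
```

```text
psi now 138.1 turn z 0.1 deg; then shift cm [-0.08  0.04  0.16] dist 0.2 pos [438.7 347.4  82.6] tilt 0.08 q6 -22.0 t 64.2 F [-3.1 -3.2  3.5] T [-0.55  0.54  0.02] w 21.2 g 30.0
```

move_arm(deltas=[-0.018,-0.523,0,0,0,-4,1,-0.018,-0.523,0,0,0,-4,1,-0.018,-0.523,0,0,0,-4,1,-0.018,-0.523,0,0,0,-4,1,-0.018,-0.523,0,0,0,-4,1,-0.018,-0.523,0,0,0,-4,1,-0.018,-0.523,0,0,0,-4,1,-0.018,-0.523,0,0,0,-4,1,-0.018,-0.523,0,0,0,-4,1,-0.018,-0.523,0,0,0,-4,1,-0.018,-0.523,0,0,0,-4,1,-0.018,-0.523,0,0,0,-4,1,-0.018,-0.523,0,0,0,-4,1,-0.018,-0.523,0,0,0,-4,1,-0.018,-0.523,0,0,0,-4,1,-0.018,-0.523,0,0,0,-4,1,-0.018,-0.523,0,0,0,-4,1,0,0,0,0,0,0,1])

```text
time: 66.45
position: [0.4289, 0.2644, 0.0827]
ee_rot: [0.002, -0.225, 0.974, -0.0]
ft_force: [7.2, -1.9, -3.2]
grip_width: 0.0213
grasp_force: 30.0
```

```bash
python3 - <<'E'
from h import *
plan(439.5,347.2,81,138)
p=np.array([494,299.]);st=monitor.observe();v=st["position"][:2]*1e3-p;print("r",np.hypot(*v),"ang",np.degrees(np.arctan2(v[1],v[0]))%360)
im,d=get_image("wrist");marks(im,pose("wrist",st))
E
```

```text
psi now -154.0 turn z 68.0 deg; then shift cm [4.76 6.86 0.17] dist 8.4 pos [428.9 264.4  82.7] tilt 0.21 q6 -98.0 t 66.5 F [ 7.2 -1.9 -3.2] T [-0.39 -1.01 -0.29] w 21.3 g 30.0
r 73.70629092621161 ang 208.0180586852446
blue [408. 259.] 50.5 [[407.6 372.7  46. ]]
red [259. 178.] 256.0 [[401.2 250.9  46. ]]
yel [260. 341.] 1607.0 [[505.2 303.   62. ]]
yel [322. 296.] 133.5 [[452.2 323.4  62. ]]
yel [196. 296.] 239.0 [[488.8 246.8  62. ]]
yel [258. 207.] 186.5 [[413.5 256.2  62. ]]
```

move_arm(deltas=[0,0,0,0,0,0,-0.5,0,0,0,0,0,0,-0.5,0,0,0,0,0,0,-0.5,0,0,-4,0,0,0,-0.5,0,0,-4,0,0,0,-0.5,0,0,-4,0,0,0,-0.5,0,0,-4,0,0,0,-0.5,0,0,0,0,0,0,-0.5,0,0,0,0,0,0,-0.5])

```text
time: 67.62
position: [0.427, 0.2647, 0.2414]
ee_rot: [-0.001, -0.226, 0.974, -0.0]
ft_force: [-1.2, 0.4, -0.2]
grip_width: 0.0662
grasp_force: 0.0
```

```bash
python3 - <<'E'
from h import *
st=monitor.observe();im,d=get_image("wrist");marks(im,pose("wrist",st));print(st["ft_force"].round(1),st["grip_width"])
im,d=get_image("top");marks(im,pose("top"))
C=cloud(d,pose("top"))*1e3
for x,y in((646,101),(634.5,-19),(625,-138.5),(615,-258)):
    m=(np.hypot(C[...,0]-x,C[...,1]-y)<45)&(abs(C[...,2]-149)<10);print(m.sum(),np.nanmean(C[m],0).round(1),np.nanmedian(C[m][:,2]).round(1))
E
```

```text
blue [334. 198.] 54.0 [[416.2 365.5  46. ]]
red [258. 146.] 50.0 [[399.5 250.   46. ]]
yel [406. 303.] 48.0 [[501.  529.4  62. ]]
yel [111. 302.] 60.5 [[679.5 160.1  62. ]]
yel [258. 160.] 40.5 [[413.  256.6  62. ]]
[-1.2  0.4 -0.2] 0.06618057282089458
yel [288. 244.] 486.5 [[333.5 -77.3  62. ]]
yel [363. 123.] 142.0 [[ 639.3 -282.1   62. ]]
yel [313. 120.] 159.5 [[ 650.3 -151.8   62. ]]
yel [261. 116.] 155.5 [[660.8 -19.   62. ]]
yel [210. 112.] 154.5 [[674.  112.3  62. ]]
yel [449.  63.] 873.0 [[ 810.8 -540.4   62. ]]
203 [643.7 100.7 148. ] 148.6
202 [631.7 -17.9 148. ] 148.3
202 [ 622.6 -137.5  147.7] 148.0
203 [ 614.2 -254.8  147.9] 148.5
```

```bash
python3 -c "
from rig import workorder
print(workorder.hand_in())"
```

```text
the job is handed in; nothing more can be done
None
```

The job is handed in, though no verdict came back: by the last camera checks, all four lids are fully home, the lever went to blue first and now rests on the red mark, and the gripper is open and clear of everything.

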